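Find the full staple cassette by weight and load the bench stapler

ROBOT

A 6-joint arm with a two-finger parallel gripper is mounted at the origin on the work surface. World frame = base frame: x ahead of the robot, y to its left, z up, the work surface at z = 0. Lengths are in mm, angles in rad, forces in N, time in s.
With the tool pointing down it reaches from about 350 to 975 mm from the base axis. Payload 7.1 kg.
Tool frame: the origin (TCP) lies at the very end of the fingers, on their centre line; the grasp point (between the pads) lies 19 mm behind it; z points along the fingers, x is the direction in which the jaws open and shut, and the axes are right-handed (so a half turn about z gives the same grasp; the last joint's range is limited). The gripper opens to 88 mm and grips with 3 to 60 N. Pads are 20 mm wide; open, the fingers measure 115 mm over their backs; the gripper's body (75 mm by 178 mm) begins 61 mm behind the grasp point.
Start: joints at [1.228, 0.423, 1.63, -0, 1.089, -0.019], TCP at [198.825, 592.514, 222.675] pointing down, gripper open.
Joint ranges: [-3, 3], [-0.9, 2.11], [0.09, 2.58], [-1.31, 4.45], [0.11, 2.69], [-2.54, 2.54]. Speed limits (rad/s): [2.39, 2.39, 3.01, 3.14, 3.14, 3.14].

INTERFACE

Orientations are given as a rotation vector (axis times angle).
In Python, from workcell import * gives the robot as it stands.
- The arm moves only by the tool arm_command, never from a script. Its argument "increments" is a list of rows, each a list of 2 entries, a list of its own where there are three numbers: the shift along the tool's x, y, z in cm, then the turn about the tool's z in degrees. In form: [[[dx, dy, dz], turn], ...]. A call has 1 to 20 rows; each row shifts and turns the pose as measured when the row begins, along the tool's axes as they then stand; what a row does not reach is not made up. A row lasts 1/10 s, in which the tool goes at most 50 mm and 8.59 degrees, less where a joint would pass 70% of its speed; a pose out of reach is approached as far as the arm can. A call is refused whole if a number of a shift passes 5 or a number of a turn 8.59, either way. A call with a gripper value outside its range is refused whole. "gripper" is the opening, from 0 (shut) to 1 (fully open), set as the call begins (left out, the last holds). The fingers move at their own pace and stop on an object; the grip force is fixed at half the most. Time passes only in rows, so rows that do not move let the fingers close. It gives the time, the measured TCP pose, the force and the opening at its end, in the units of the state.
- get_obs(): the state, without advancing time (a new reading comes with each control period).
- get_image(name): name is "scene" or "side" or "wrist"; returns the picture (384x512x3 uint8, red, green, blue); there is no depth.
- camera_params(name): a dict with "K" (3x3 intrinsics, pixels), "rvec" (rotation vector, rad) and "tvec" (3), from world to camera coordinates, as OpenCV has them; the wrist camera has in their place "T_tool_cam" (4x4, takes a point from camera to tool coordinates, whose origin is the TCP and whose axes are the tool frame's). Camera axes: x right, y down, z forward; pixel columns grow to the right and rows downward; lengths in mm; the calibration is good to about 2 mm. A picture is of the moment at which its call begins: read the wrist's pose just before it. camera_params takes no time and is no camera call.
- close_job(): hands the job in, once; it reports no verdict.
The state is a dict: "t": time; "qpos": joint angles; "qvel": joint speeds; "joint_torque": joint torques, N m; "ee_pos": TCP position; "orientation": TCP orientation; "ft_force": force on the tool from outside, world axes, zero at the start; "moment": the same for the moment, N m; "width": finger opening in mm.
Only numpy, scipy, OpenCV 4.12 (cv2) and the standard library are available. Lean on these libraries where they do the work, as an engineer would, in place of code of your own. Each camera call takes 0.05 s, during which the arm holds its last target.

TASK

One of the two closed staple cassettes in the grey tray is full, the other nearly used up: take both out, standing the first on the bench while you lift the other, so as to feel which is heavier. Then load the heavier one into the stapler's bay, nose first, and slide it gently forward until it is fully home against the solid stop, and stand the lighter one gently, upright, in the red tray. Keep both cassettes upright and leave the other things where they are.

Things in the scene. Friction and masses are not known exactly. Their poses are not given: they have to be found in the camera images.
- stapler: Fixed white and grey bench stapler, 460 x 150 x 180 mm. Origin: on the table; x points from the open loading end (x = -0.20) to the motor housing (from x = 0.015, 112 mm high; 180 mm beyond x = 0.07). Loading bed: x = -0.20 to 0.015, y = 0, top 30 mm above the table, between guide rails 55 mm apart whose tops flare outwards, 48 mm above the table at y = +-39 mm
- bay_load (a point): Point on top of the stapler's loading bed at x = -0.145, y = 0, axes as the stapler's: a cassette fits here from above, centred within 5 mm. It then slides in +x, meets the feed plate, then a solid stop. The stop's depth is set differently on each machine and is not measured: it meets the nose face 84 to 124 mm ahead of this point (42 to 82 mm of sliding): feel for it
- feed_plate (a joint): Sprung brass plate (28 x 36 mm) in the stapler's bay, pushed back by the cassette's nose against 0.5 to 1.5 N. 0 = fully forward; about 0.024 m = cassette on the solid stop, fully home. It springs back when nothing holds it; a cassette's own weight holds it
- spares_tray: Grey open tray, 150 (x) x 220 (y) x 24 mm high, fixed, walls and floor 4 mm thick. Origin: centre of its underside. Both cassettes start in it, at about y = +55 and -55 mm in the tray's frame, noses to about +x of the tray
- returns_tray: Red open tray, 150 (x) x 220 (y) x 24 mm high, fixed, walls and floor 4 mm thick, for cassettes to be refilled. Origin: centre of its underside. Its +y half is clear; the flat orange blade case lies in its -y half
- cassette_a: Closed blue staple cassette with a black lid, 84 (x) x 50 (y) x 66 mm (z), gripped across its 50 mm in the upper half. Origin: centre of its underside; x points to the nose end, marked by a yellow band on the lid. The two look the same; a coil of staples lies hidden inside with slight play. Either may be the full one: at least twice the other's weight (both 0.2 to 0.7 kg)
- cassette_b: Closed blue staple cassette with a black lid, 84 (x) x 50 (y) x 66 mm (z), gripped across its 50 mm in the upper half. Origin: centre of its underside; x points to the nose end, marked by a yellow band on the lid. The two look the same; a coil of staples lies hidden inside with slight play. Either may be the full one: at least twice the other's weight (both 0.2 to 0.7 kg)
- cassette_a_nose (a point): Centre of the nose face of cassette_a, 42 mm ahead of its origin and 33 mm above its underside
- cassette_b_nose (a point): Centre of the nose face of cassette_b, 42 mm ahead of its origin and 33 mm above its underside
- cutting_mat: Small green cutting mat, 130 (x) x 160 (y) x 3 mm, fixed on the table and clear: a good place to stand a cassette. Origin: centre of its underside
- chalk: White chalk piece, 30 x 22 x 8 mm, between the cassettes in the spares tray; leave alone. Origin: centre of underside
- blade_case: Flat round orange blade case, 64 mm across, 12 mm high, in the returns tray; leave alone. Origin: centre of underside
- pattern_weight: Steel pattern weight with a knob, 68 mm across, 49 mm high; leave alone. Origin: centre of underside
- thread_cone: Red thread cone, 68 mm across, 140 mm high; leave alone. Origin: centre of underside
- tape_measure: Round yellow tape measure, 58 mm across, 17 mm high; leave alone. Origin: centre of underside
- screwdriver: Screwdriver, 170 mm long, lying flat; leave alone. Origin: at its middle, on the table
- ticket_block: Block of bundle tickets, 75 x 50 x 25 mm; leave alone. Origin: centre of underside

How it is judged (in metres and radians):
On the way, in this order (a step that is already met when the one before it is completed fails the run):
1. one cassette stands upright on the bench outside its tray while the other is lifted at least 40 mm clear (((height (world z) of cassette_a between -0.005 and 0.012 m and angle between cassette_a's own z axis and vertical below 0.1 rad and not (x of cassette_a in the frame of spares_tray between -0.1 and 0.1 m and y of cassette_a in the frame of spares_tray between -0.125 and 0.125 m) and height (world z) of cassette_b above 0.045 m and contact force between cassette_b and the fingers above 1 N) or (height (world z) of cassette_b between -0.005 and 0.012 m and angle between cassette_b's own z axis and vertical below 0.1 rad and not (x of cassette_b in the frame of spares_tray between -0.1 and 0.1 m and y of cassette_b in the frame of spares_tray between -0.125 and 0.125 m) and height (world z) of cassette_a above 0.045 m and contact force between cassette_a and the fingers above 1 N))), for 0.2 s.
2. the heavier cassette is fully home in the stapler's bay (((value of joint feed_plate above 0.021 m and x of cassette_a_nose in the frame of stapler between -0.07 and 0 m and y of cassette_a_nose in the frame of stapler between -0.006 and 0.006 m and z of cassette_a in the frame of stapler between 0.026 and 0.034 m and angle between the x axis of cassette_a and the x axis of stapler, either way round below 0.08 rad and angle between cassette_a's own z axis and vertical below 0.06 rad and contact force between cassette_a and stapler above 4.3 N) or (value of joint feed_plate above 0.021 m and x of cassette_b_nose in the frame of stapler between -0.07 and 0 m and y of cassette_b_nose in the frame of stapler between -0.006 and 0.006 m and z of cassette_b in the frame of stapler between 0.026 and 0.034 m and angle between the x axis of cassette_b and the x axis of stapler, either way round below 0.08 rad and angle between cassette_b's own z axis and vertical below 0.06 rad and contact force between cassette_b and stapler above 4.3 N))), for 0.2 s.
At the end, for the whole second after the job is handed in: Heavier cassette on the stapler's bed, nose forward (6 mm sideways, 0.08 rad), feed plate pushed back over 21 mm, weighing over 4.3 N on it; lighter one upright on the red tray's floor, centre within 55 (x), 95 mm (y) of the tray's, weighing under 3.8 N; both untilted (0.06 rad), released, at rest (((value of joint feed_plate above 0.021 m and x of cassette_a_nose in the frame of stapler between -0.07 and 0 m and y of cassette_a_nose in the frame of stapler between -0.006 and 0.006 m and z of cassette_a in the frame of stapler between 0.026 and 0.034 m and angle between the x axis of cassette_a and the x axis of stapler, either way round below 0.08 rad and angle between each of cassette_a, cassette_b's own z axis and vertical below 0.06 rad and contact force between cassette_a and stapler above 4.3 N and linear speed of each of cassette_a, cassette_b below 0.01 m/s and x of cassette_b in the frame of returns_tray between -0.055 and 0.055 m and y of cassette_b in the frame of returns_tray between -0.095 and 0.095 m and z of cassette_b in the frame of returns_tray between 0.001 and 0.009 m and contact force between cassette_b and returns_tray below 3.8 N) or (value of joint feed_plate above 0.021 m and x of cassette_b_nose in the frame of stapler between -0.07 and 0 m and y of cassette_b_nose in the frame of stapler between -0.006 and 0.006 m and z of cassette_b in the frame of stapler between 0.026 and 0.034 m and angle between the x axis of cassette_b and the x axis of stapler, either way round below 0.08 rad and angle between each of cassette_b, cassette_a's own z axis and vertical below 0.06 rad and contact force between cassette_b and stapler above 4.3 N and linear speed of each of cassette_b, cassette_a below 0.01 m/s and x of cassette_a in the frame of returns_tray between -0.055 and 0.055 m and y of cassette_a in the frame of returns_tray between -0.095 and 0.095 m and z of cassette_a in the frame of returns_tray between 0.001 and 0.009 m and contact force between cassette_a and returns_tray below 3.8 N))); the robot touches nothing.
It fails at once if a cassette is pressed against the stapler with more than 25 N (contact force between any of cassette_a, cassette_b and stapler above 25 N).
It fails at once if a cassette is dropped or slammed into the red tray (more than 30 N) (contact force between any of cassette_a, cassette_b and returns_tray above 30 N).
It fails at once if a cassette is tipped by more than 0.5 rad (angle between any of cassette_a, cassette_b's own z axis and vertical above 0.5 rad).
It fails at once if a bystander is moved by more than 20 mm (distance of any of chalk, blade_case, pattern_weight, thread_cone, tape_measure, screwdriver, ticket_block from where it was at the start of the episode above 0.02 m).
It also fails if it takes over 72 s, if anything falls off the work surface, if the arm or the gripper's body presses on something with over 40 N, if the wrist force passes 120 N, or if a joint passes its speed limit or range.

## Working session

There is one attempt and no reset: what is moved stays moved. The work goes in short steps, Python scripts to look and compute and a tool call to move; the robot and the scene stay as the last step left them, time stands still between calls to the robot, and variables do not carry over. Pictures are saved under pics/ and viewed, and the job is handed in when it is done.

Besides the shell and the picture viewer there is one more tool, called after "Request:" by a JSON object that holds its "api" and its "payload". arm_command: Moves the arm, as the interface text tells. Its arguments: {"type":"object","properties":{"increments":{"type":"array","items":{"type":"array"}},"gripper":{"type":"number"}},"required":["increments"]}

```bash
mkdir -p pics; ls; python3 - <<'E'
from workcell import *
import cv2
print(get_obs())
for n in ["scene","side","wrist"]:
    im=get_image(n); cv2.imwrite(f"pics/{n}0.png",im[:,:,::-1]); print(n,camera_params(n))
E
```

```text
pics
{'t': 0.0, 'qpos': array([ 1.22801504e+00,  4.23797590e-01,  1.63069872e+00, -1.68125302e-05,
        1.08858832e+00, -1.90288316e-02]), 'qvel': array([-0.00160637, -0.00043219,  0.00030653, -0.00043351, -0.00133529,
       -0.00082008]), 'joint_torque': array([ 7.85415978e-04, -5.44630337e+01, -2.73665982e+01,  6.44958182e-02,
        2.26736104e-02, -1.12489513e-04]), 'ee_pos': array([198.63862553, 592.00610516, 221.9252744 ]), 'orientation': array([ 2.54972391e+00,  1.83387694e+00, -1.91445921e-03]), 'ft_force': array([0.31644238, 0.2298002 , 0.26008046]), 'moment': array([ 0.02363734, -0.00582028,  0.01116828]), 'width': 87.8260093463131}
scene {'K': array([[391.14847922,   0.        , 256.00082579],
       [  0.        , 391.14847922, 194.56085731],
       [  0.        ,   0.        ,   1.        ]]), 'rvec': array([ 0.83066962,  2.40044478, -1.27274033]), 'tvec': array([ 415.2906609 , -173.98900289, 1387.69726813])}
side {'K': array([[371.10206338,   0.        , 259.54422109],
       [  0.        , 371.10206338, 188.97402887],
       [  0.        ,   0.        ,   1.        ]]), 'rvec': array([ 0.22124725, -2.90021078,  1.0459771 ]), 'tvec': array([ 550.77298909,   45.46185484, 1053.19945829])}
wrist {'K': array([[290.83502008,   0.        , 258.28028805],
       [  0.        , 290.83502008, 188.77622702],
       [  0.        ,   0.        ,   1.        ]]), 'T_tool_cam': array([[ 9.99999776e-01, -2.07076348e-04, -6.37119272e-04,
         1.11479468e+00],
       [ 3.91082887e-04,  9.52603349e-01,  3.04214902e-01,
        -8.49348471e+01],
       [ 5.43926242e-04, -3.04215083e-01,  9.52603216e-01,
        -1.61271890e+02],
       [ 0.00000000e+00,  0.00000000e+00,  0.00000000e+00,
         1.00000000e+00]])}
```

View pics/scene0.png

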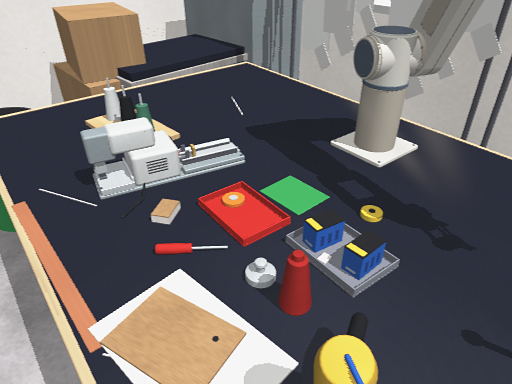

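View pics/side0.png

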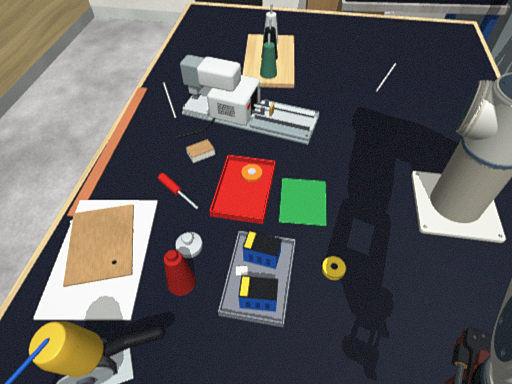

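View pics/wrist0.png

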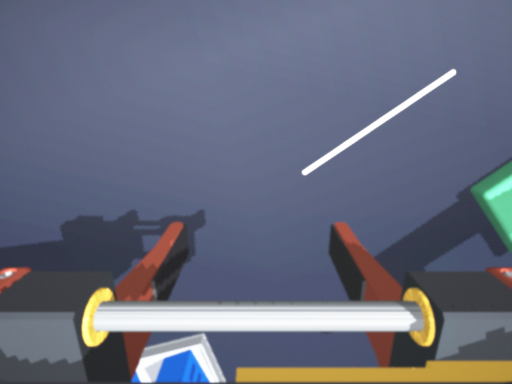

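```bash
cat > h.py <<'E'
import numpy as np, cv2
from workcell import *
def P(n):
    c=camera_params(n); R=cv2.Rodrigues(np.array(c['rvec']))[0]; return c['K'],R,np.array(c['tvec'])
def ray(n,uv,z):
    K,R,t=P(n); uv=np.atleast_2d(uv).astype(float); d=(R.T@np.linalg.inv(K)@np.c_[uv,np.ones(len(uv))].T).T
    o=-R.T@t; return o+d*((z-o[2])/d[:,2])[:,None]
def proj(n,p):
    K,R,t=P(n); return cv2.projectPoints(np.atleast_2d(p).astype(float),R,t,K,None)[0][:,0]
def hsv(im): return cv2.cvtColor(im,cv2.COLOR_RGB2HSV)
def blobs(m,amin=20):
    c,_=cv2.findContours(m.astype(np.uint8),cv2.RETR_EXTERNAL,cv2.CHAIN_APPROX_NONE)
    return sorted([k for k in c if cv2.contourArea(k)>amin],key=cv2.contourArea,reverse=True)
def load(f): return cv2.imread(f)[:,:,::-1]
E
python3 - <<'E'
from h import *
for n in ["scene","side"]:
    im=load(f"pics/{n}0.png"); H=hsv(im)
    for nm,m,z in [("green",cv2.inRange(H,(50,120,80),(75,255,255)),3),("red",cv2.inRange(H,(0,180,120),(4,255,255))|cv2.inRange(H,(176,180,120),(180,255,255)),24),("blue",cv2.inRange(H,(105,150,80),(125,255,255)),35),("yellow",cv2.inRange(H,(25,150,120),(33,255,255)),70),("orange",cv2.inRange(H,(8,150,150),(18,255,255)),16)]:
        for c in blobs(m)[:4]:
            r=cv2.minAreaRect(c); b=cv2.boxPoints(r); ap=cv2.approxPolyDP(c,3,True)[:,0]
            print(n,nm,cv2.contourArea(c),np.round(r[0]),'ctr',ray(n,r[0],z).round()[0][:2]); 
            if len(ap)<8: print('   ',ap.tolist(),ray(n,ap,z).round()[:,:2].tolist())
sc=load("pics/scene0.png")[80:300,70:420]; cv2.imwrite("pics/s_crop.png",cv2.resize(sc,None,fx=2.2,fy=2.2,interpolation=2)[:,:,::-1])
sc=load("pics/side0.png")[40:340,140:370]; cv2.imwrite("pics/d_crop.png",cv2.resize(sc,None,fx=2,fy=2,interpolation=2)[:,:,::-1])
E
```

```text
scene green 1347.5 [294. 194.] ctr [432.  55.]
    [[259, 190], [297, 214], [329, 197], [292, 176]] [[496.0, -25.0], [489.0, 131.0], [362.0, 128.0], [367.0, -23.0]]
scene green 230.5 [  2. 217.] ctr [1118. -355.]
    [[0, 197], [0, 229], [15, 231]] [[1104.0, -462.0], [1131.0, -298.0], [1103.0, -265.0]]
scene red 3201.5 [244. 210.] ctr [607.  51.]
    [[198, 198], [199, 204], [242, 245], [289, 223], [287, 214], [242, 181]] [[673.0, -74.0], [686.0, -47.0], [692.0, 159.0], [550.0, 165.0], [529.0, 134.0], [525.0, -69.0]]
scene red 1040.0 [299. 282.] ctr [668. 327.]
scene red 325.0 [173. 248.] ctr [825.  67.]
    [[155, 246], [157, 253], [191, 251], [191, 243]] [[855.0, 34.0], [862.0, 59.0], [797.0, 102.0], [783.0, 78.0]]
scene blue 734.5 [364. 262.] ctr [522. 379.]
    [[385, 242], [363, 259], [345, 248], [341, 267], [358, 279], [380, 261]] [[433.0, 367.0], [518.0, 372.0], [521.0, 323.0], [574.0, 358.0], [573.0, 404.0], [493.0, 399.0]]
scene blue 716.0 [324. 236.] ctr [529. 263.]
    [[304, 221], [303, 241], [314, 251], [341, 239], [344, 221], [318, 232]] [[525.0, 193.0], [580.0, 246.0],
[... 2190 characters left out ...]
8, 278], [345, 270], [344, 264], [336, 257]] [[357.0, 266.0], [365.0, 303.0], [351.0, 316.0], [331.0, 313.0], [316.0, 290.0], [318.0, 275.0], [337.0, 260.0]]
side yellow 99.0 [244. 285.] ctr [536. 362.]
    [[249, 277], [243, 277], [240, 294], [246, 294]] [[529.0, 341.0], [542.0, 343.0], [542.0, 383.0], [529.0, 381.0]]
side yellow 74.0 [250. 239.] ctr [544. 242.]
    [[254, 232], [249, 231], [245, 246], [250, 247]] [[537.0, 221.0], [550.0, 220.0], [552.0, 263.0], [540.0, 264.0]]
side orange 273.5 [251. 172.] ctr [586. -21.]
    [[248, 164], [242, 168], [242, 176], [254, 181], [260, 177], [261, 169]] [[601.0, -54.0], [616.0, -35.0], [610.0, -3.0], [572.0, 11.0], [557.0, -7.0], [559.0, -39.0]]
```

View pics/s_crop.png

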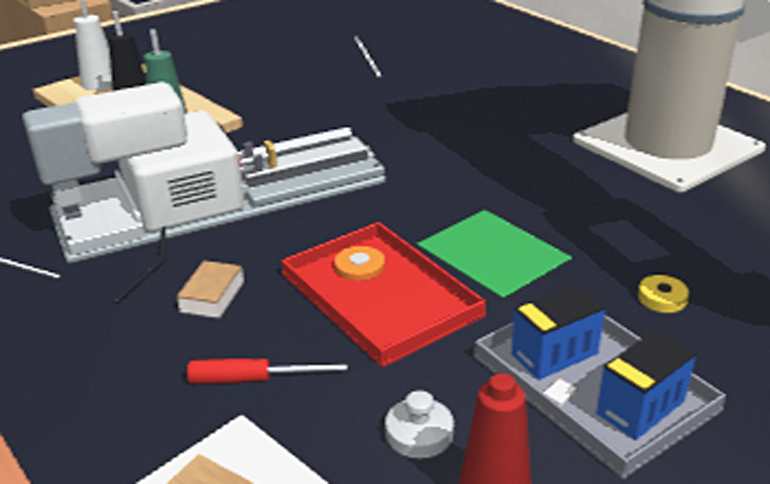

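View pics/d_crop.png

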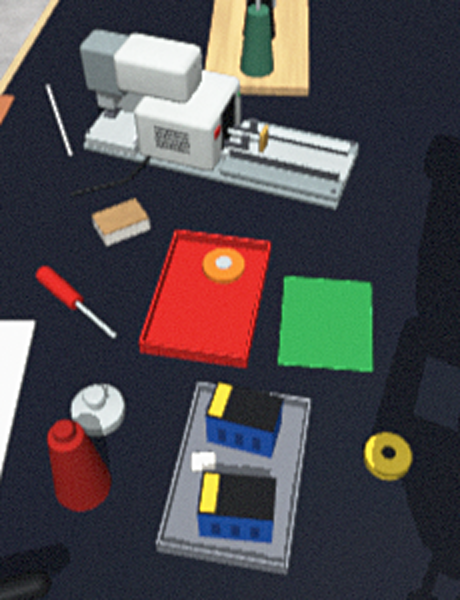

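Request:
{"api": "arm_command", "payload": {"increments": [[[0,0,-0.5],-6.2],[[0,0,-0.5],-6.2],[[0,0,-0.5],-6.2],[[-2.8,3.4,-0.2],0],[[-2.8,3.4,-0.2],0],[[-2.8,3.4,-0.2],0],[[-2.8,3.4,-0.2],0],[[-2.8,3.4,-0.2],0],[[-2.8,3.4,-0.2],0],[[-2.8,3.4,-0.2],0],[[-2.8,3.4,-0.2],0],[[-2.8,3.4,-0.2],0],[[-2.8,3.4,-0.2],0],[[0,0,0],0]], "gripper": 1}}

```text
t: 1.55
ee_pos: [553.9, 306.5, 254.9]
orientation: [2.197, 2.242, -0.009]
ft_force: [0.2, 1.0, -0.8]
width: 87.6
```

```bash
cat >> h.py <<'E'
def tool():
    o=get_obs(); return np.array(o['ee_pos']),cv2.Rodrigues(np.array(o['orientation']))[0],o
def yaw(R): return np.degrees(np.arctan2(R[1,0],R[0,0]))
def wsnap(f):
    p,R,o=tool(); im=get_image("wrist"); cv2.imwrite(f,im[:,:,::-1]); np.savez(f+".npz",p=p,R=R); return im
def wray(f,uv,z):
    d=np.load(f+".npz"); c=camera_params("wrist"); T=c['T_tool_cam']; uv=np.atleast_2d(uv).astype(float)
    v=(d['R']@T[:3,:3]@np.linalg.inv(c['K'])@np.c_[uv,np.ones(len(uv))].T).T
    o=d['p']+d['R']@T[:3,3]; return o+v*((z-o[2])/v[:,2])[:,None]
def wproj(f,pts):
    d=np.load(f+".npz"); c=camera_params("wrist"); T=c['T_tool_cam']
    q=(np.atleast_2d(pts)-d['p'])@d['R']; q=(q-T[:3,3])@T[:3,:3]; q=q@c['K'].T; return q[:,:2]/q[:,2:]
def st():
    p,R,o=tool(); print('t',round(float(o['t']),2),'p',p.round(1),'yaw',yaw(R).round(2),'z',R[:,2].round(3),'F',np.round(o['ft_force'],2),'w',round(float(o['width']),1)); return p,R
def to(x,y,z,yw=None):
    p,R=st(); d=R.T@(np.array([x,y,z])-p); print('shift cm',(d/10).round(2),'turn',None if yw is None else round(float(-((yw-yaw(R)+180)%360-180)),2))
E
python3 - <<'E'
from h import *
st(); wsnap("pics/w1.png")
E
```

```text
t 1.55 p [553.9 306.5 254.9] yaw 91.16 z [-0.003 -0.006 -1.   ] F [ 0.22  1.01 -0.76] w 87.6
```

View pics/w1.png

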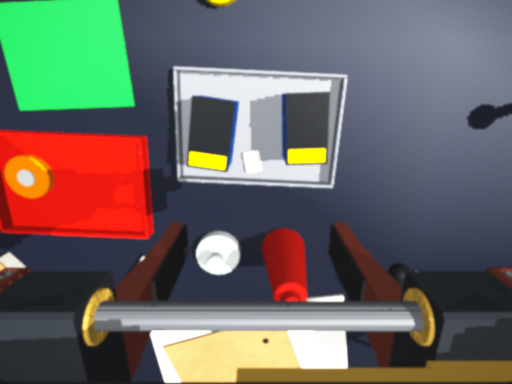

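```bash
python3 - <<'E'
from h import *
f="pics/w1.png"; im=load(f); H=hsv(im)
roi=np.zeros(H.shape[:2],np.uint8); roi[75:178,182:335]=255
lid=(cv2.inRange(H,(0,0,0),(180,255,60))|cv2.inRange(H,(25,150,120),(33,255,255)))&roi
for c in blobs(lid,300):
    b=cv2.boxPoints(cv2.minAreaRect(c)); q=wray(f,b,70); r=cv2.minAreaRect(q[:,:2].astype(np.float32)); hull=wray(f,cv2.convexHull(c)[:,0],70)[:,:2].astype(np.float32); print('lid',b.round(1).tolist(),q[:,:2].round(1).tolist(),cv2.minAreaRect(hull))
for c in blobs(cv2.inRange(H,(25,150,120),(33,255,255))&roi,100):
    print('yel',cv2.minAreaRect(wray(f,c[:,0],70)[:,:2].astype(np.float32)))
for nm,m,z in [("green",cv2.inRange(H,(50,120,80),(75,255,255)),3),("red",cv2.inRange(H,(0,180,120),(4,255,255))|cv2.inRange(H,(176,180,120),(180,255,255)),24),("orange",cv2.inRange(H,(8,150,150),(18,255,255)),16)]:
    for c in blobs(m,300)[:2]:
        ap=cv2.approxPolyDP(c,4,True)[:,0]; print(nm,wray(f,ap,z)[:,:2].round(0).tolist()[:8], cv2.minAreaRect(wray(f,c[:,0],z)[:,:2].astype(np.float32)))
E
```

```text
lid [[187.10000610351562, 167.0], [190.89999389648438, 121.4000015258789], [229.39999389648438, 124.5999984741211], [225.60000610351562, 170.1999969482422]] [[553.3, 219.6], [498.7, 227.0], [501.5, 271.9], [556.4, 266.7]] ((526.9114379882812, 246.07473754882812), (46.6226692199707, 54.94535827636719), 84.58301544189453)
lid [[286.6000061035156, 148.10000610351562], [325.0, 146.89999389648438], [325.3999938964844, 162.3000030517578], [287.1000061035156, 163.5]] [[527.6, 340.0], [525.2, 385.6], [543.9, 387.9], [546.3, 341.5]] ((535.7515869140625, 363.8478088378906), (18.751829147338867, 45.95712661743164), 2.9986181259155273)
yel ((535.7515869140625, 363.8478088378906), (18.751829147338867, 45.95712661743164), 2.9986181259155273)
yel ((544.2964477539062, 244.45928955078125), (46.81536102294922, 18.792531967163086), 82.83230590820312)
green [[364.0, -19.0], [410.0, -31.0], [494.0, -25.0], [485.0, 134.0], [359.0, 128.0]] ((425.185791015625, 51.427059173583984), (132.0594024658203, 162.81781005859375), 3.062648296356201)
red [[519.0, -40.0], [584.0, -56.0], [653.0, -57.0], [662.0, -69.0], [644.0, -71.0], [670.0, -74.0], [675.0, 143.0], [665.0, 152.0]] ((597.0582275390625, 39.99668884277344), (229.1010284423828, 154.1661834716797), 88.57100677490234)
red [[657.0, 335.0], [681.0, 317.0], [779.0, 336.0], [780.0, 384.0], [671.0, 374.0], [657.0, 358.0]] ((718.5933227539062, 354.3738098144531), (131.29832458496094, 58.548240661621094), 10.6389799118042)
orange [[566.0, -50.0], [594.0, -57.0], [612.0, -45.0], [618.0, -20.0], [602.0, 7.0], [584.0, 13.0], [559.0, 2.0], [554.0, -30.0]] ((585.8717651367188, -21.962787628173828), (63.760433197021484, 70.47003936767578), 1.2605350017547607)
```

```bash
python3 - <<'E'
from h import *
f="pics/w1.png"; im=load(f); H=hsv(im)
print(H[130,213],H[120,305],H[130,265],H[110,265],H[100,245], H[98,305], H[140,180])
roi=np.zeros(H.shape[:2],np.uint8); roi[75:178,182:335]=255
for T in (75,85,95):
  lid=((cv2.inRange(H,(0,0,0),(180,120,T)))|cv2.inRange(H,(25,150,120),(33,255,255)))&roi
  lid=cv2.morphologyEx(lid,cv2.MORPH_OPEN,np.ones((3,3)))
  for c in blobs(lid,300):
    print(T,'lid',cv2.minAreaRect(wray(f,c[:,0],70)[:,:2].astype(np.float32)))
v=cv2.resize(im[60:200,160:360],None,fx=4,fy=4,interpolation=cv2.INTER_CUBIC); cv2.imwrite("pics/w1c.png",v[:,:,::-1])
E
```

```text
[110  25  62] [105  22  70] [112  17 169] [108  19 171] [107   7 242] [105   7  73] [100  19  79]
75 lid ((513.7974243164062, 248.4533233642578), (46.961181640625, 80.39269256591797), 82.6658935546875)
75 lid ((505.5379333496094, 361.5198669433594), (79.29061126708984, 46.99333572387695), 3.3383255004882812)
85 lid ((505.328369140625, 362.01690673828125), (79.74005126953125, 47.62861251831055), 2.7842440605163574)
85 lid ((513.5502319335938, 248.39393615722656), (47.75440216064453, 80.82852172851562), 82.93692779541016)
95 lid ((505.0867919921875, 362.30035400390625), (80.19520568847656, 48.21826934814453), 2.784226179122925)
95 lid ((513.3657836914062, 248.45132446289062), (48.29718017578125, 81.2159652709961), 82.73196411132812)
```

View pics/w1c.png

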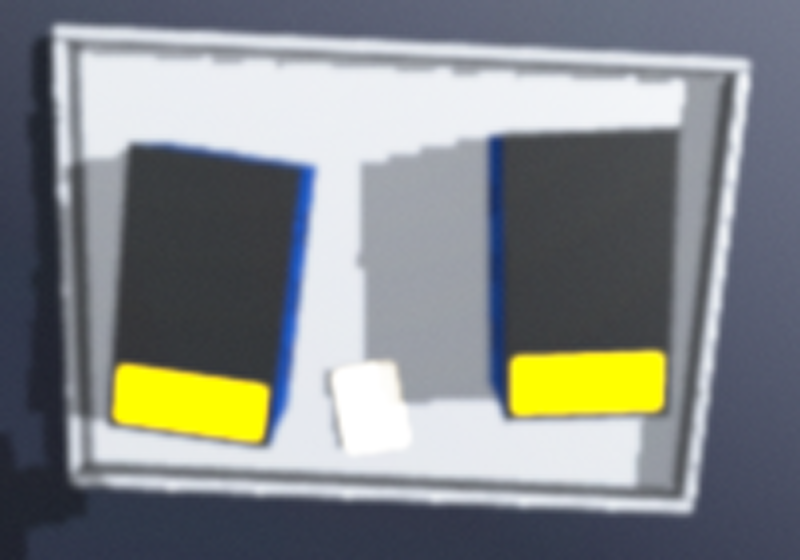

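```bash
python3 - <<'E'
from h import *
to(513.5,248.4,110,82.9)
E
```

```text
t 1.6 p [552.  307.8 254.5] yaw 91.2 z [-0.004 -0.005 -1.   ] F [-0.85  0.38  0.39] w 87.6
shift cm [-5.78 -3.91 14.5 ] turn 8.3
```

Request:
{"api": "arm_command", "payload": {"increments": [[[0,0,0],8.2],[[-1.5,-0.8,2.8],0],[[-1.4,-0.8,2.8],0],[[-1.4,-0.8,2.8],0],[[-1.0,-0.8,2.8],0],[[0,0,2],0],[[0,0,0],0]]}}

```text
t: 2.3
ee_pos: [504.0, 262.8, 118.4]
orientation: [-2.352, -2.079, 0.013]
ft_force: [0.1, 0.3, -0.3]
width: 88.0
```

```bash
python3 - <<'E'
from h import *
to(513.5,248.4,34,82.9)
E
```

```text
t 2.3 p [504.  262.8 118.4] yaw 82.93 z [-0.008 -0.004 -1.   ] F [ 0.15  0.27 -0.35] w 88.0
shift cm [-1.27  1.18  8.43] turn 0.03
```

Request:
{"api": "arm_command", "payload": {"increments": [[[-1.3,1.2,1],0],[[0,0,0],0]]}}

```text
t: 2.5
ee_pos: [513.9, 249.4, 108.7]
orientation: [-2.349, -2.082, 0.013]
ft_force: [0.2, 0.8, 0.1]
width: 88.2
```

```bash
python3 - <<'E'
from h import *
to(513.5,248.4,34,82.9); wsnap("pics/w2.png")
E
```

```text
t 2.5 p [513.9 249.4 108.7] yaw 83.1 z [-0.008 -0.003 -1.   ] F [0.15 0.76 0.13] w 88.2
shift cm [-0.07  0.02  7.47] turn 0.2
```

View pics/w2.png

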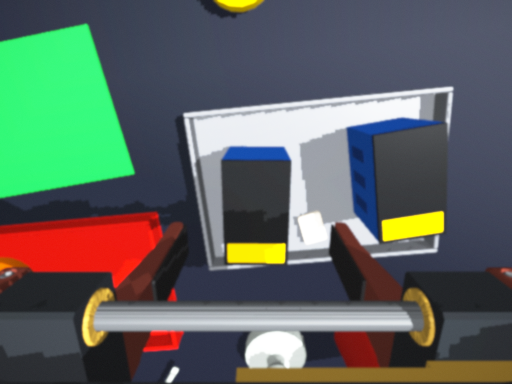

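Request:
{"api": "arm_command", "payload": {"increments": [[[0,0,2.5],0],[[0,0,2.5],0],[[0,0,2.2],0],[[0,0,0.3],0]]}}

```text
t: 2.95
ee_pos: [518.9, 253.0, 38.2]
orientation: [2.353, 2.081, 0.007]
ft_force: [0.3, -0.5, 1.3]
width: 88.0
```

Request:
{"api": "arm_command", "payload": {"increments": [[[0,0,0],0],[[0,0,0],0],[[0,0,0],0],[[0,0,0],0],[[0,0,0],0],[[0,0,0],0]], "gripper": 0}}

```text
t: 3.55
ee_pos: [521.6, 254.4, 43.1]
orientation: [2.351, 2.08, 0.017]
ft_force: [-0.3, 0.4, -2.2]
width: 50.4
```

```bash
python3 - <<'E'
from h import *
st()
E
```

```text
t 3.55 p [521.6 254.4  43.1] yaw 82.99 z [ 0.01   0.005 -1.   ] F [-0.29  0.37 -2.15] w 50.4
```

Request:
{"api": "arm_command", "payload": {"increments": [[[0,0,-1],0],[[0,0,-1.5],0],[[0,0,-2],0],[[0,0,-2],0],[[0,0,-2],0],[[0,0,-1],0],[[0,0,0],0],[[0,0,0],0],[[0,0,0],0]]}}

```text
t: 4.45
ee_pos: [520.0, 253.8, 146.5]
orientation: [2.351, 2.08, 0.019]
ft_force: [-0.8, -0.4, -2.2]
width: 50.6
```

```bash
python3 - <<'E'
from h import *
st(); wsnap("pics/w3.png"); st()
for i in range(3): get_image("wrist"); print(get_obs()['ft_force'],get_obs()['moment'])
cv2.imwrite("pics/side3.png",get_image("side")[:,:,::-1])
E
```

```text
t 4.45 p [520.  253.8 146.5] yaw 82.99 z [ 0.01   0.006 -1.   ] F [-0.79 -0.38 -2.18] w 50.6
t 4.5 p [519.9 253.7 146.3] yaw 82.99 z [ 0.01   0.006 -1.   ] F [ 0.18  0.64 -2.4 ] w 50.1
[-0.63507368  0.46652695 -2.73757347] [ 0.06872409 -0.04711986 -0.03761993]
[ 0.08671829 -0.2739683  -2.39657448] [0.01055202 0.01364122 0.0114073 ]
[-0.90731095 -0.20225696 -1.62068969] [ 0.05778022 -0.00254424  0.02063491]
```

View pics/w3.png

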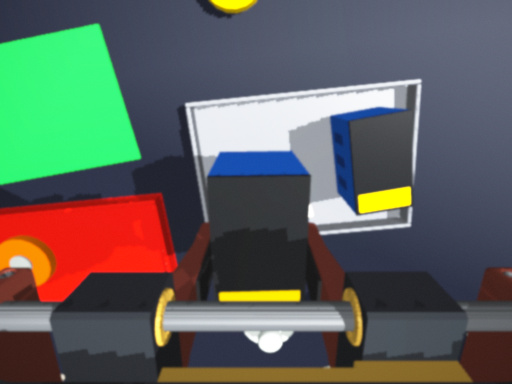

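View pics/side3.png

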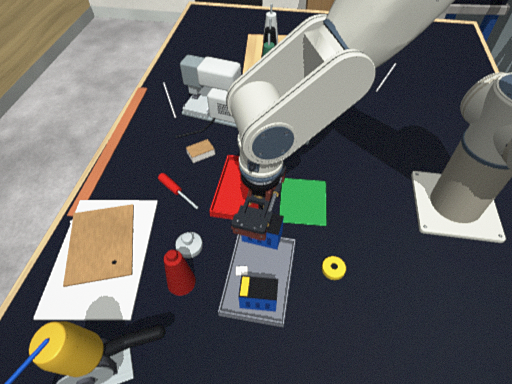

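```bash
python3 - <<'E'
from h import *
to(434,54,80,88)
E
```

```text
t 4.7 p [520.  253.8 146.2] yaw 82.99 z [ 0.01   0.006 -1.   ] F [ 0.98 -0.82 -2.39] w 50.5
shift cm [-20.93  -6.16   6.42] turn -5.01
```

Request:
{"api": "arm_command", "payload": {"increments": [[[-1.5,-0.4,0],0],[[-3,-0.9,0],0],[[-3.5,-1.0,0],0],[[-3.5,-1.0,0],0],[[-3.5,-1.0,0],0],[[-3,-0.9,1],0],[[-2,-0.6,2],0],[[-0.9,-0.3,2],0],[[0,0,1],0],[[0,0,0],0]]}}

```text
t: 5.7
ee_pos: [425.2, 41.8, 81.3]
orientation: [2.351, 2.081, 0.014]
ft_force: [0.4, 0.6, -2.1]
width: 50.3
```

```bash
python3 - <<'E'
from h import *
to(434,54,60,83); wsnap("pics/w4.png")
cv2.imwrite("pics/side4.png",get_image("side")[100:300,180:400,::-1].repeat(3,0).repeat(3,1))
E
```

```text
t 5.7 p [425.2  41.8  81.3] yaw 83.02 z [ 0.008  0.005 -1.   ] F [ 0.4   0.59 -2.12] w 50.3
shift cm [1.31 0.71 2.15] turn 0.02
```

View pics/side4.png

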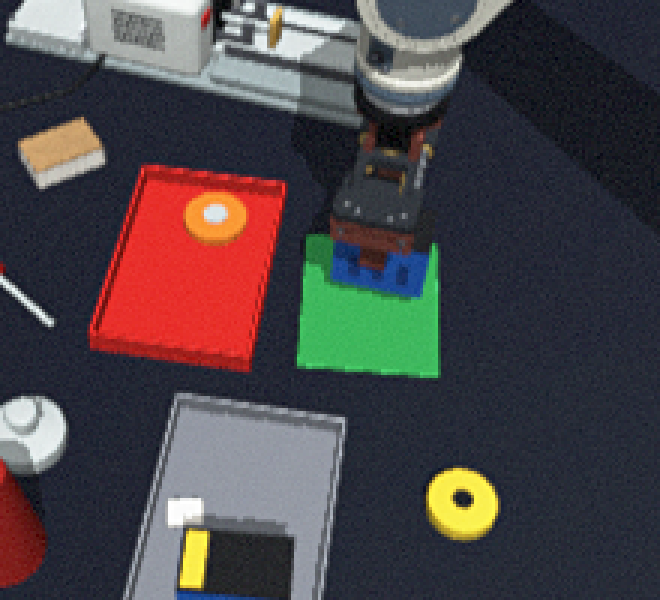

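View pics/w4.png

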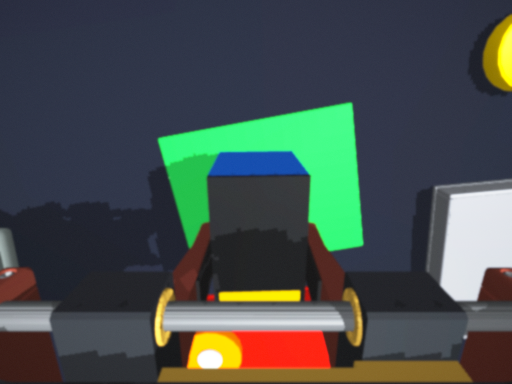

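Request:
{"api": "arm_command", "payload": {"increments": [[[1.3,0.7,1],0],[[0,0,1.2],0],[[0,0,0.6],0],[[0,0,0.3],0],[[0,0,0],0]]}}

```text
t: 6.3
ee_pos: [437.9, 56.4, 52.2]
orientation: [2.343, 2.084, 0.022]
ft_force: [-0.4, -0.1, -2.3]
width: 50.5
```

```bash
python3 - <<'E'
from h import *
st()
E
```

```text
t 6.3 p [437.9  56.4  52.2] yaw 83.31 z [ 0.014  0.005 -1.   ] F [-0.41 -0.12 -2.34] w 50.5
```

Request:
{"api": "arm_command", "payload": {"increments": [[[0,0,0.4],0],[[0,0,0.3],0],[[0,0,0.2],0],[[0,0,0.2],0]]}}

```text
t: 6.7
ee_pos: [438.5, 56.1, 41.3]
orientation: [2.342, 2.083, 0.024]
ft_force: [-3.6, -6.7, 10.6]
width: 50.1
```

Request:
{"api": "arm_command", "payload": {"increments": [[[0,0,0.2],0],[[0,0,0.2],0]]}}

```text
t: 6.9
ee_pos: [438.9, 55.4, 39.8]
orientation: [2.34, 2.085, 0.024]
ft_force: [-9.2, 2.7, 41.5]
width: 49.6
```

Request:
{"api": "arm_command", "payload": {"increments": [[[0,0,-0.1],0],[[0,0,0],0],[[0,0,0],0],[[0,0,0],0]], "gripper": 1}}

```text
t: 7.3
ee_pos: [440.0, 55.4, 42.0]
orientation: [2.339, 2.083, 0.027]
ft_force: [-1.1, 0.3, -0.1]
width: 78.5
```

```bash
python3 - <<'E'
from h import *
st()
E
```

```text
t 7.3 p [440.   55.4  42. ] yaw 83.39 z [ 0.019  0.005 -1.   ] F [-1.07  0.27 -0.05] w 78.5
```

Request:
{"api": "arm_command", "payload": {"increments": [[[0,0,-2.5],0],[[0,0,-4],0],[[0,0,-4],0],[[0,0,-0.5],-5],[[0,0,0],-4.5]]}}

```text
t: 7.8
ee_pos: [436.9, 54.8, 154.3]
orientation: [2.154, 2.276, 0.021]
ft_force: [0.6, -0.0, 0.0]
width: 87.6
```

```bash
python3 - <<'E'
from h import *
to(505.3,362,115,92.8)
E
```

```text
t 7.8 p [436.9  54.8 154.3] yaw 93.14 z [ 0.015  0.004 -1.   ] F [ 0.61 -0.01  0.03] w 87.6
shift cm [30.29  8.45  4.16] turn 0.34
```

Request:
{"api": "arm_command", "payload": {"increments": [[[2,0.6,0],0],[[4.1,1.15,0],0],[[4.1,1.15,0],0],[[4.1,1.15,0],0],[[4.1,1.15,0],0],[[4.1,1.15,0],0],[[3.5,1.0,0.5],0],[[2.5,0.6,1],0],[[0.8,0.3,1],0],[[0,0,0.5],0],[[0,0,0],0]]}}

```text
t: 8.9
ee_pos: [504.5, 362.2, 122.6]
orientation: [2.154, 2.275, 0.017]
ft_force: [-0.8, -0.6, -0.2]
width: 87.9
```

```bash
python3 - <<'E'
from h import *
to(505.3,362,34,92.8); wsnap("pics/w5.png")
E
```

```text
t 8.9 p [504.5 362.2 122.6] yaw 93.14 z [ 0.014  0.002 -1.   ] F [-0.81 -0.57 -0.19] w 87.9
shift cm [-0.04 -0.04  8.86] turn 0.34
```

View pics/w5.png

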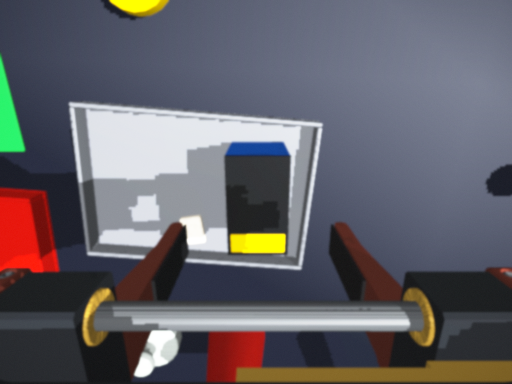

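Request:
{"api": "arm_command", "payload": {"increments": [[[0,0,2],0],[[0,0,3],0],[[0,0,2.5],0],[[0,0,1.0],0]]}}

```text
t: 9.35
ee_pos: [508.1, 357.9, 39.9]
orientation: [2.159, 2.268, 0.025]
ft_force: [0.3, -0.2, 0.2]
width: 87.8
```

```bash
python3 - <<'E'
from h import *
to(505.3,362,34,92.8)
E
```

```text
t 9.35 p [508.1 357.9  39.9] yaw 92.81 z [ 0.018  0.005 -1.   ] F [ 0.27 -0.17  0.22] w 87.8
shift cm [ 0.42 -0.27  0.58] turn 0.01
```

Request:
{"api": "arm_command", "payload": {"increments": [[[0.4,-0.4,0.6],0],[[0,0,0],0]]}}

```text
t: 9.55
ee_pos: [503.6, 359.9, 33.4]
orientation: [2.162, 2.266, 0.022]
ft_force: [-0.2, 0.7, -0.3]
width: 87.9
```

```bash
python3 - <<'E'
from h import *
to(505.3,362,34,92.8)
E
```

```text
t 9.55 p [503.6 359.9  33.4] yaw 92.67 z [ 0.017  0.003 -1.   ] F [-0.15  0.67 -0.32] w 87.9
shift cm [ 0.2   0.19 -0.06] turn -0.13
```

Request:
{"api": "arm_command", "payload": {"increments": [[[0.1,0.1,0],0],[[0,0,0],0],[[0,0,0],0],[[0,0,0],0],[[0,0,0],0]], "gripper": 0}}

```text
t: 10.05
ee_pos: [506.5, 362.4, 37.5]
orientation: [2.161, 2.265, 0.031]
ft_force: [0.2, -6.2, 1.4]
width: 51.1
```

```bash
python3 - <<'E'
from h import *
st()
E
```

```text
t 10.05 p [506.5 362.4  37.5] yaw 92.7 z [ 0.022  0.007 -1.   ] F [ 0.23 -6.19  1.41] w 51.1
```

Request:
{"api": "arm_command", "payload": {"increments": [[[0,0,0],0],[[0,0,-1],0],[[0,0,-1.5],0],[[0,0,-2],0],[[0,0,-2.5],0],[[0,0,-2.5],0],[[0,0,-1],0],[[0,0,0],0],[[0,0,0],0],[[0,0,0],0]]}}

```text
t: 11.05
ee_pos: [500.4, 359.5, 146.6]
orientation: [2.162, 2.267, 0.018]
ft_force: [1.0, 0.1, -5.2]
width: 50.0
```

```bash
python3 - <<'E'
from h import *
st(); wsnap("pics/w6.png")
f=[]
for i in range(4): get_image("wrist"); f.append(get_obs()['ft_force'])
print(np.mean(f,0)); st()
E
```

```text
t 11.05 p [500.4 359.5 146.6] yaw 92.7 z [ 0.014  0.002 -1.   ] F [ 1.02  0.11 -5.19] w 50.0
[-0.39383229 -0.31889109 -5.40682633]
t 11.3 p [500.5 359.5 146.5] yaw 92.7 z [ 0.014  0.002 -1.   ] F [-1.28 -0.19 -4.51] w 50.2
```

View pics/w6.png

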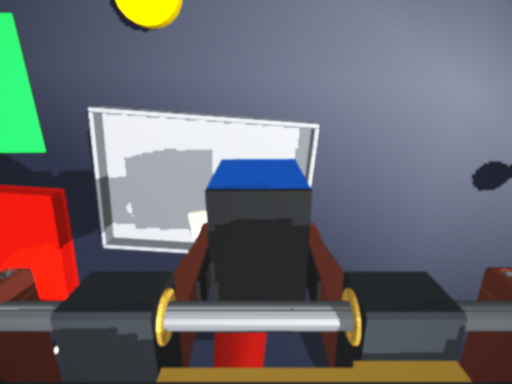

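```bash
python3 - <<'E'
from h import *
im=load("pics/side0.png")[50:150,175:330]; cv2.imwrite("pics/side_st.png",cv2.resize(im,None,fx=5,fy=5,interpolation=cv2.INTER_CUBIC)[:,:,::-1])
im=load("pics/scene0.png")[110:205,80:250]; cv2.imwrite("pics/scene_st.png",cv2.resize(im,None,fx=4.5,fy=4.5,interpolation=cv2.INTER_CUBIC)[:,:,::-1])
E
```

```text
(no output)
```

View pics/side_st.png

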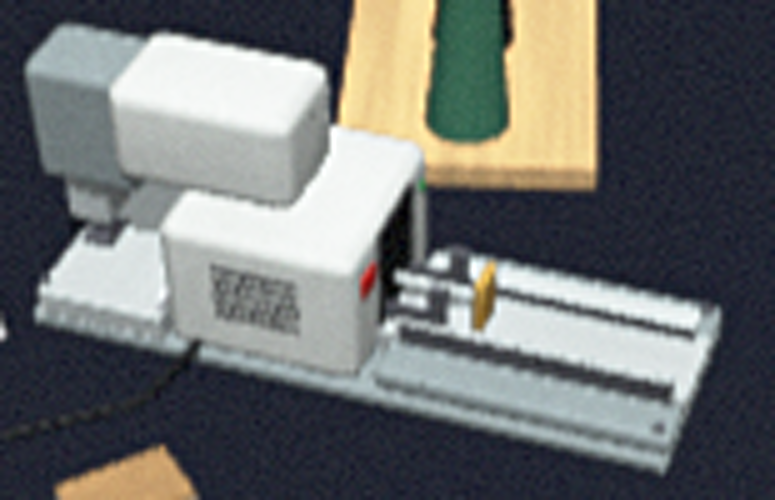

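View pics/scene_st.png

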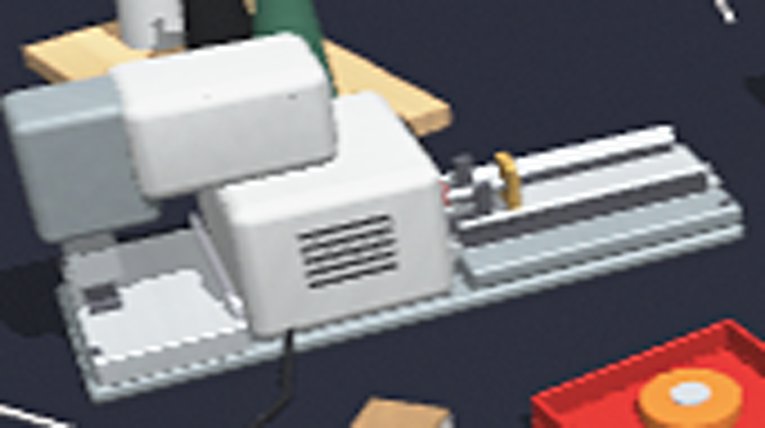

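```bash
python3 - <<'E'
from h import *
a=ray("side",[[307.6,144],[182,114]],0)[:,:2];b=ray("scene",[[244.4,162.2],[101.6,198.9]],0)[:,:2]
for q in (a,b):
    d=q[1]-q[0]; print(q.round(),np.linalg.norm(d),np.degrees(np.arctan2(d[1],d[0])))
    u=d/np.linalg.norm(d); n=np.array([u[1],-u[0]])  # toward -y side
    o=q[0]+u*200+n*75; print('origin',o.round(1),'bay',(o-145*u).round(1))
st()
E
```

```text
[[ 427. -187.]
 [ 876. -273.]] 456.69915919637936 -10.786943703581294
origin [ 609.5 -298.2] bay [ 467.  -271.1]
[[ 428. -189.]
 [ 876. -273.]] 455.60588702488866 -10.71650931665228
origin [ 610.8 -299.6] bay [ 468.3 -272.7]
t 11.3 p [500.5 359.5 146.5] yaw 92.7 z [ 0.014  0.002 -1.   ] F [-1.28 -0.19 -4.51] w 50.2
```

Request:
{"api": "arm_command", "payload": {"increments": [[[0,0,-1.5],4.5],[[0,0,-2.5],4.5],[[0,0,-1.5],4.5],[[0,0,0],0]]}}

```text
t: 11.7
ee_pos: [498.6, 358.6, 200.0]
orientation: [2.424, 1.988, 0.01]
ft_force: [-0.0, 0.6, -5.5]
width: 50.0
```

```bash
python3 - <<'E'
from h import *
to(520,-140,200,79.25)
E
```

```text
t 11.7 p [498.6 358.6 200. ] yaw 78.72 z [ 0.009 -0.001 -1.   ] F [-0.    0.64 -5.52] w 50.0
shift cm [-48.48  11.85   0.09] turn -0.53
```

Request:
{"api": "arm_command", "payload": {"increments": [[[-1.5,0.4,0],0],[[-3,0.75,0],0],[[-4.2,1.0,0],0],[[-4.2,1.0,0],0],[[-4.2,1.0,0],0],[[-4.2,1.0,0],0],[[-4.2,1.0,0],0],[[-4.2,1.0,0],0],[[-4.2,1.0,0],0],[[-4.2,1.0,0],0],[[-4,1.0,0],0],[[-3,0.7,0],0],[[-2,0.5,0],0],[[-1,0.3,0],0],[[0,0,0],0],[[0,0,0],0]]}}

```text
t: 13.3
ee_pos: [512.8, -163.1, 186.0]
orientation: [-2.396, -2.026, 0.016]
ft_force: [-1.0, -0.1, -6.1]
width: 49.9
```

```bash
python3 - <<'E'
from h import *
st(); wsnap("pics/w7.png")
E
```

```text
t 13.3 p [ 512.8 -163.1  186. ] yaw 80.45 z [-0.01  -0.004 -1.   ] F [-1.04 -0.1  -6.09] w 49.9
```

View pics/w7.png

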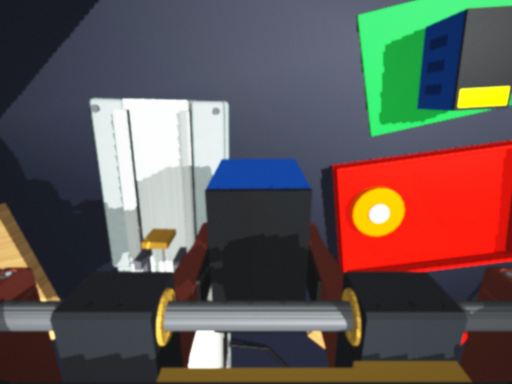

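```bash
python3 - <<'E'
from h import *
im=load("pics/w7.png")[85:285,75:245]; cv2.imwrite("pics/w7c.png",cv2.resize(im,None,fx=3,fy=3,interpolation=cv2.INTER_CUBIC)[:,:,::-1])
E
```

```text
(no output)
```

View pics/w7c.png

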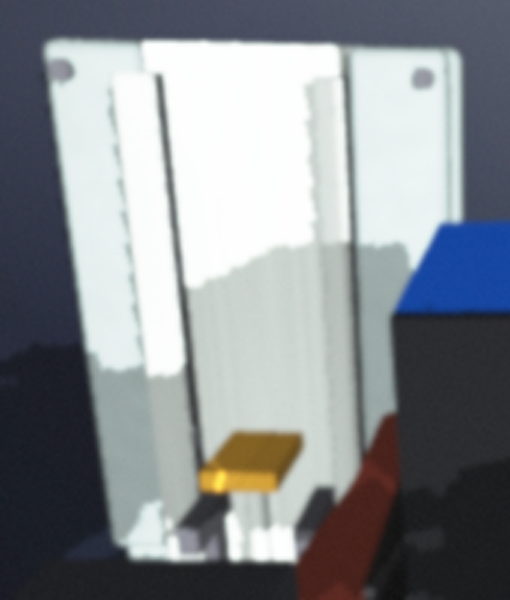

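```bash
python3 - <<'E'
from h import *
f="pics/w7.png"
c=lambda l:[(x/3+75,y/3+85) for x,y in l]
L=wray(f,c([(113,76),(150,370)]),48)[:,:2]; R=wray(f,c([(343,78),(359,400)]),48)[:,:2]
print(L.round(1),R.round(1))
for q in(L,R): d=q[1]-q[0]; print(np.degrees(np.arctan2(d[1],d[0])))
u=np.array([np.cos(np.radians(-10.75)),np.sin(np.radians(-10.75))]); n=np.array([-u[1],u[0]])
print('lat',L@n,R@n,'mid',(L@n).mean()/2+(R@n).mean()/2,'along',L@u,R@u)
o=np.array([467.7,-271.9]); print('bay lat',o@n,'along',o@u)
# base plate near corners: z~? left (47,42) right(462,50)
for z in (0,10,20,30): q=wray(f,c([(47,42),(462,50)]),z)[:,:2]; print(z,np.linalg.norm(q[1]-q[0]).round(1),(q@n).mean().round(1),(q@u).round(1))
E
```

```text
[[ 417.3 -294.3]
 [ 520.3 -313.5]] [[ 430.7 -218.8]
 [ 544.6 -240.2]]
-10.578655053271824
-10.639191526273384
lat [-211.31192505 -210.99870612] [-134.60499459 -134.38090416] mid -172.82413247860342 along [464.88897304 569.62547142] [463.94234627 579.81272655]
bay lat -179.89097150028087 along 510.20793640699577
0 158.8 -179.2 [455.  454.7]
10 154.2 -175.9 [454.9 454.6]
20 149.6 -172.6 [454.8 454.5]
30 145.1 -169.3 [454.7 454.4]
```

```bash
python3 - <<'E'
from h import *
a=np.radians(-10.65);u=np.array([np.cos(a),np.sin(a)]); n=np.array([-u[1],u[0]])
u0=np.radians(-10.75);U=np.array([np.cos(u0),np.sin(u0)]); N=np.array([-U[1],U[0]])
for lat,tag in((-172.8,'a'),(-179.5,'b')):
  bay=U*510+N*lat; print(tag,bay)
  for cam,(r0,r1,c0,c1,s) in {'side':(50,150,175,330,5),'scene':(110,205,80,250,4.5)}.items():
    im=cv2.resize(load(f"pics/{cam}0.png")[r0:r1,c0:c1],None,fx=s,fy=s,interpolation=cv2.INTER_CUBIC)[:,:,::-1].copy()
    for y,z,col in((39,48,(0,0,255)),(-39,48,(0,0,255)),(75,0,(0,255,0)),(-75,0,(0,255,0)),(0,30,(255,0,0))):
      pts=[np.r_[bay+u*(x+145)+n*y,z] for x in((-200,0)if abs(y)<70 else(-200,260))]
      q=((proj(cam,pts)-[c0,r0])*s).astype(int); cv2.line(im,tuple(map(int,q[0])),tuple(map(int,q[1])),col,1)
    cv2.imwrite(f"pics/ov_{cam}_{tag}.png",im)
i=[cv2.imread(f"pics/ov_{c}_{t}.png") for c in('side','scene') for t in 'ab']
cv2.imwrite("pics/ov_side.png",cv2.resize(np.vstack(i[:2]),None,fx=.6,fy=.6)); cv2.imwrite("pics/ov_scene.png",cv2.resize(np.vstack(i[2:]),None,fx=.7,fy=.7))
E
```

```text
a [ 468.81834942 -264.89468709]
b [ 467.56863838 -271.47710476]
```

View pics/ov_side_a.png

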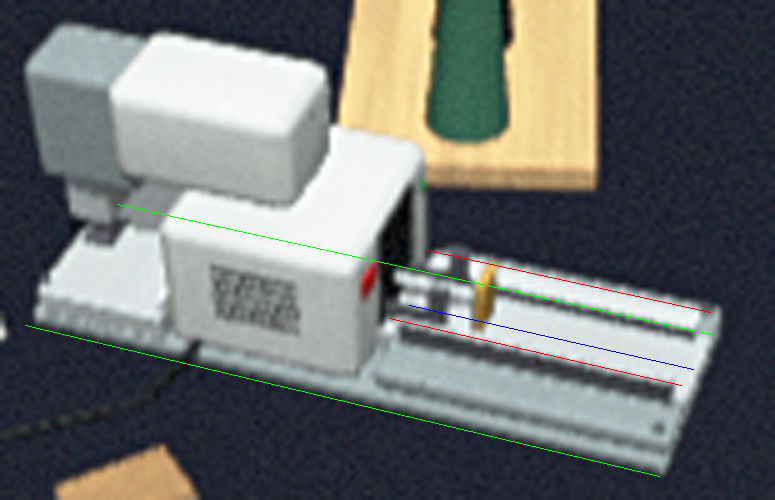

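View pics/ov_scene_a.png

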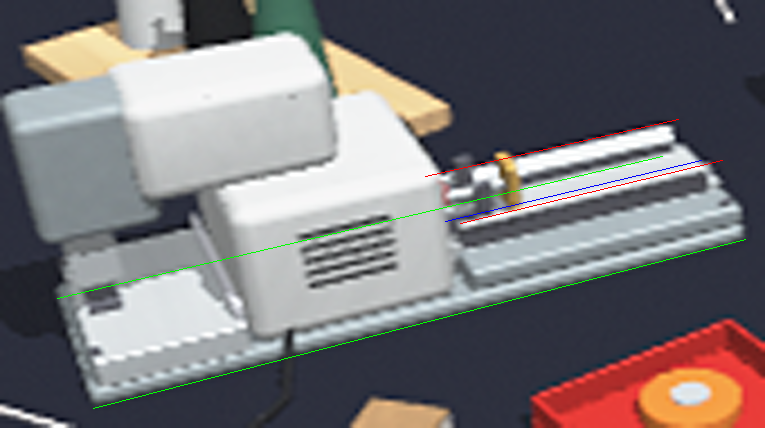

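```bash
python3 - <<'E'
from h import *
to(469,-266,120,79.3)
E
```

```text
t 13.35 p [ 512.9 -162.8  186.1] yaw 80.47 z [-0.01  -0.004 -1.   ] F [-0.69 -0.13 -5.94] w 49.9
shift cm [-10.86  -2.56   6.69] turn 1.17
```

Request:
{"api": "arm_command", "payload": {"increments": [[[-1.5,-0.4,0],1.1],[[-2.6,-0.6,0],0],[[-2.6,-0.6,0],0],[[-2.6,-0.6,1],0],[[-1.6,-0.4,2],0],[[0,0,2],0],[[0,0,1],0],[[0,0,0.4],0],[[0,0,0],0]]}}

```text
t: 14.25
ee_pos: [465.5, -265.3, 122.4]
orientation: [-2.407, -2.017, 0.016]
ft_force: [-0.0, 0.2, -5.3]
width: 50.0
```

```bash
python3 - <<'E'
from h import *
to(469,-266,120,79.3); wsnap("pics/w8.png")
E
```

```text
t 14.25 p [ 465.5 -265.3  122.4] yaw 79.93 z [-0.009 -0.005 -1.   ] F [-0.02  0.19 -5.32] w 50.0
shift cm [-0.    0.36  0.24] turn 0.63
```

View pics/w8.png

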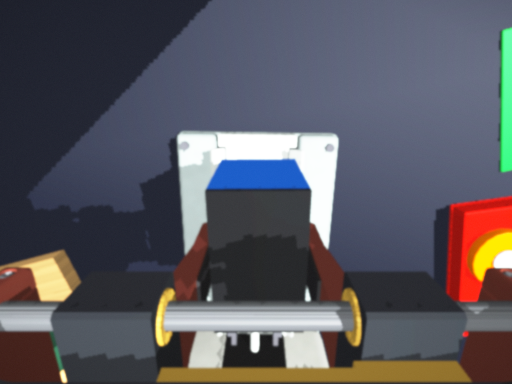

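```bash
python3 - <<'E'
from h import *
im=load("pics/w8.png")[120:220,165:350]; cv2.imwrite("pics/w8c.png",cv2.resize(im,None,fx=4,fy=4,interpolation=cv2.INTER_CUBIC)[:,:,::-1])
E
```

```text
(no output)
```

View pics/w8c.png

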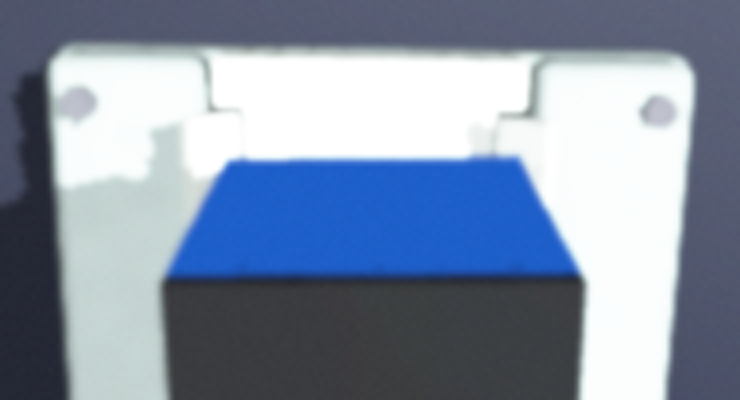

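Request:
{"api": "arm_command", "payload": {"increments": [[[0,0.35,1],0.6],[[0,0,1.2],0],[[0,0,1.0],0],[[0,0,0.5],0],[[0,0,0],0]]}}

```text
t: 14.8
ee_pos: [471.1, -266.0, 84.2]
orientation: [2.415, 2.005, -0.014]
ft_force: [-0.2, 0.1, -5.5]
width: 49.9
```

```bash
python3 - <<'E'
from h import *
to(469,-266,66,79.3); wsnap("pics/w9.png")
im=load("pics/w9.png")[120:320,165:350]; cv2.imwrite("pics/w9c.png",cv2.resize(im,None,fx=4,fy=3,interpolation=cv2.INTER_CUBIC)[:,:,::-1])
E
```

```text
t 14.8 p [ 471.1 -266.    84.2] yaw 79.39 z [-0.005 -0.007 -1.   ] F [-0.23  0.08 -5.5 ] w 49.9
shift cm [-0.02 -0.2   1.82] turn 0.09
```

View pics/w9c.png

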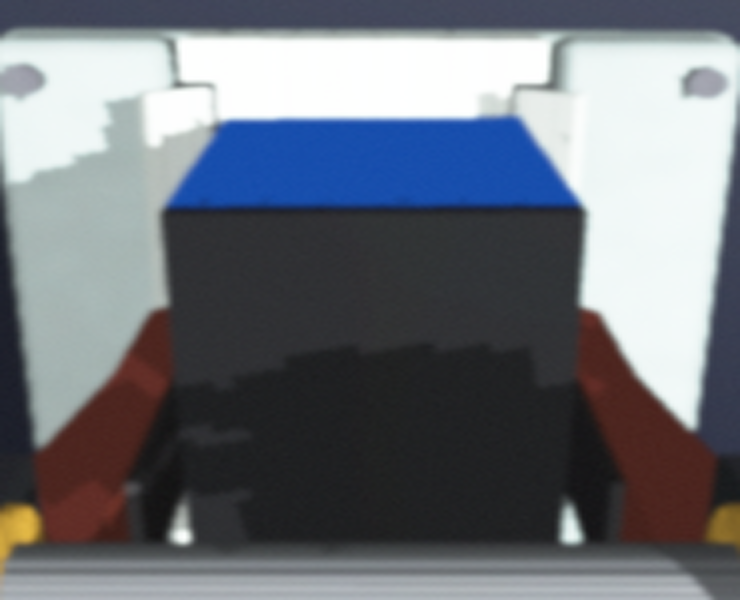

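Request:
{"api": "arm_command", "payload": {"increments": [[[-0.1,-0.2,0.6],0],[[0,0,0.5],0],[[0,0,0.2],0]]}}

```text
t: 15.15
ee_pos: [469.4, -267.3, 71.3]
orientation: [2.414, 2.004, -0.013]
ft_force: [0.2, -0.3, -5.6]
width: 49.9
```

```bash
python3 - <<'E'
from h import *
to(469,-267,63.5,79.3)
E
```

```text
t 15.15 p [ 469.4 -267.3   71.3] yaw 79.39 z [-0.003 -0.008 -1.   ] F [ 0.24 -0.34 -5.64] w 49.9
shift cm [ 0.03 -0.04  0.78] turn 0.09
```

Request:
{"api": "arm_command", "payload": {"increments": [[[0,0,0.3],0],[[0,0,0.1],0],[[0,0,0.1],0]]}}

```text
t: 15.45
ee_pos: [469.4, -267.5, 65.8]
orientation: [2.414, 2.003, -0.013]
ft_force: [1.0, 0.0, -4.9]
width: 50.0
```

Request:
{"api": "arm_command", "payload": {"increments": [[[0,0,0.1],0]]}}

```text
t: 15.55
ee_pos: [469.4, -267.5, 64.8]
orientation: [2.414, 2.003, -0.012]
ft_force: [0.0, 0.2, -5.0]
width: 50.0
```

Request:
{"api": "arm_command", "payload": {"increments": [[[0,0,0.1],0]]}}

```text
t: 15.65
ee_pos: [469.3, -267.6, 64.3]
orientation: [2.414, 2.004, -0.013]
ft_force: [-5.7, 1.0, 11.3]
width: 49.8
```

```bash
python3 - <<'E'
from h import *
st(); wsnap("pics/w10.png")
im=load("pics/w10.png")[120:320,165:350]; cv2.imwrite("pics/w10c.png",cv2.resize(im,None,fx=4,fy=3,interpolation=cv2.INTER_CUBIC)[:,:,::-1])
E
```

```text
t 15.65 p [ 469.3 -267.6   64.3] yaw 79.39 z [-0.004 -0.009 -1.   ] F [-5.74  1.04 11.25] w 49.8
```

View pics/w10c.png

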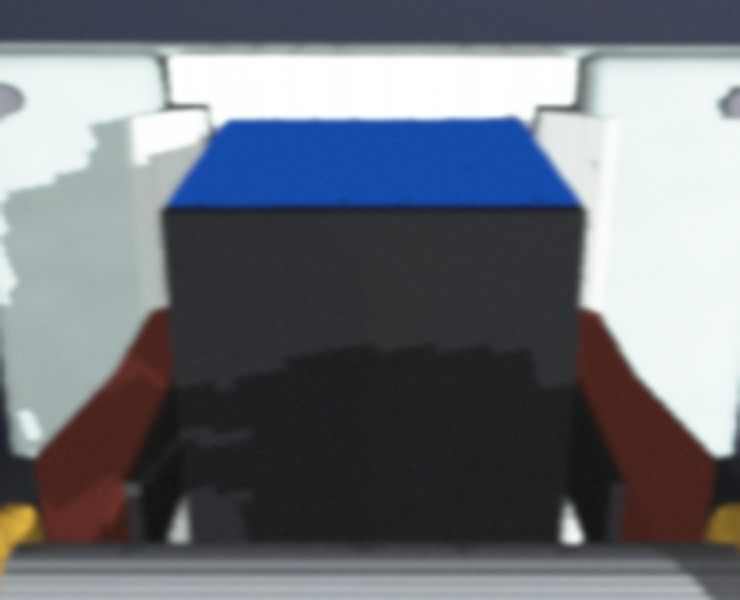

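Request:
{"api": "arm_command", "payload": {"increments": [[[0,0,-0.05],0],[[0,0,0],0],[[0,0,0],0]], "gripper": 0.7}}

```text
t: 16.0
ee_pos: [471.2, -268.7, 66.7]
orientation: [2.411, 2.001, -0.01]
ft_force: [-0.5, -0.7, 0.6]
width: 61.1
```

```bash
python3 - <<'E'
from h import *
st()
E
```

```text
t 16.0 p [ 471.2 -268.7   66.7] yaw 79.38 z [ 0.001 -0.011 -1.   ] F [-0.45 -0.69  0.56] w 61.1
```

Request:
{"api": "arm_command", "payload": {"increments": [[[0.05,-0.1,0.1],0],[[0,0,0],0],[[0,0,0],0],[[0,0,0],0]], "gripper": 0}}

```text
t: 16.4
ee_pos: [470.8, -268.1, 66.0]
orientation: [2.41, 2.0, -0.009]
ft_force: [-0.5, -0.1, 0.9]
width: 50.1
```

```bash
python3 - <<'E'
from h import *
st(); wsnap("pics/w11.png")
im=load("pics/w11.png")[120:320,165:350]; cv2.imwrite("pics/w11c.png",cv2.resize(im,None,fx=4,fy=3,interpolation=cv2.INTER_CUBIC)[:,:,::-1])
im=get_image("side")[50:150,175:330]; cv2.imwrite("pics/side11.png",cv2.resize(im,None,fx=5,fy=5,interpolation=cv2.INTER_CUBIC)[:,:,::-1])
E
```

```text
t 16.4 p [ 470.8 -268.1   66. ] yaw 79.38 z [ 0.002 -0.012 -1.   ] F [-0.47 -0.07  0.91] w 50.1
```

View pics/w11c.png

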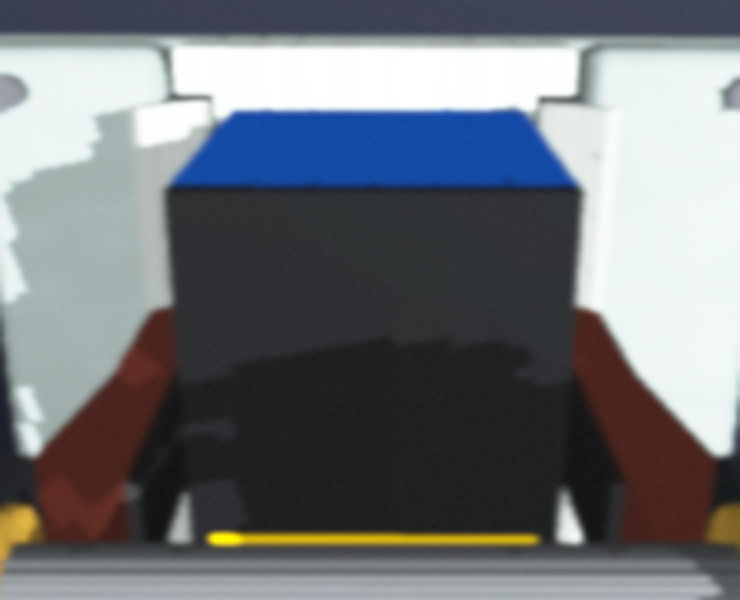

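View pics/side11.png

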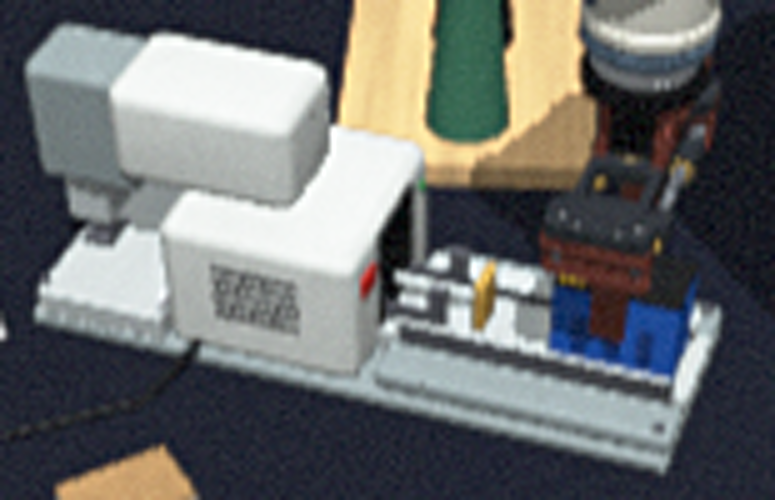

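Request:
{"api": "arm_command", "payload": {"increments": [[[0,0.2,0],0],[[0,0.3,0],0],[[0,0.3,0],0],[[0,0.3,0],0]]}}

```text
t: 16.9
ee_pos: [474.9, -268.4, 66.3]
orientation: [-2.414, -2.006, 0.021]
ft_force: [-8.0, -0.1, 9.7]
width: 50.1
```

```bash
python3 - <<'E'
from h import *
st()
E
```

```text
t 16.9 p [ 474.9 -268.4   66.3] yaw 79.44 z [-0.012 -0.007 -1.   ] F [-7.95 -0.07  9.66] w 50.1
```

Request:
{"api": "arm_command", "payload": {"increments": [[[0,0,-0.08],0]]}}

```text
t: 17.0
ee_pos: [474.4, -268.2, 66.8]
orientation: [-2.414, -2.005, 0.022]
ft_force: [-0.6, 0.2, -5.6]
width: 49.8
```

Request:
{"api": "arm_command", "payload": {"increments": [[[0,0.15,-0.03],0]]}}

```text
t: 17.1
ee_pos: [475.4, -268.2, 66.6]
orientation: [-2.413, -2.004, 0.023]
ft_force: [-0.8, -0.2, -5.0]
width: 49.7
```

Request:
{"api": "arm_command", "payload": {"increments": [[[0,0.2,-0.03],0]]}}

```text
t: 17.2
ee_pos: [477.0, -268.3, 66.5]
orientation: [-2.412, -2.003, 0.023]
ft_force: [-2.8, 0.2, -0.1]
width: 49.7
```

Request:
{"api": "arm_command", "payload": {"increments": [[[0,0.25,-0.06],0],[[0,0.3,-0.05],0],[[0,0.3,-0.05],0]]}}

```text
t: 17.5
ee_pos: [485.7, -269.8, 67.2]
orientation: [-2.411, -2.003, 0.024]
ft_force: [-0.5, -0.1, -5.7]
width: 50.2
```

Request:
{"api": "arm_command", "payload": {"increments": [[[0,0.3,-0.05],0],[[0,0.3,-0.05],0],[[0,0.3,-0.05],0]]}}

```text
t: 17.8
ee_pos: [495.5, -271.7, 68.3]
orientation: [-2.411, -2.003, 0.024]
ft_force: [-0.7, 0.1, -5.9]
width: 49.9
```

```bash
python3 - <<'E'
from h import *
st()
E
```

```text
t 17.8 p [ 495.5 -271.7   68.3] yaw 79.44 z [-0.016 -0.005 -1.   ] F [-0.72  0.08 -5.93] w 49.9
```

Request:
{"api": "arm_command", "payload": {"increments": [[[0,0.3,-0.02],0],[[0,0.25,-0.02],0],[[0,0.2,-0.02],0]]}}

```text
t: 18.1
ee_pos: [503.7, -273.2, 68.8]
orientation: [-2.411, -2.003, 0.024]
ft_force: [-1.6, -0.6, -5.4]
width: 49.9
```

Request:
{"api": "arm_command", "payload": {"increments": [[[0,0.1,-0.02],0],[[0,0.1,-0.02],0]]}}

```text
t: 18.3
ee_pos: [505.9, -273.7, 69.1]
orientation: [-2.411, -2.003, 0.024]
ft_force: [-0.9, -0.6, -6.3]
width: 50.0
```

```bash
python3 - <<'E'
from h import *
p,R=st(); print('slid',.9825*p[0]-.1865*p[1]-510)
im=get_image("side")[50:150,175:330]; cv2.imwrite("pics/side12.png",cv2.resize(im,None,fx=5,fy=5,interpolation=cv2.INTER_CUBIC)[:,:,::-1])
E
```

```text
t 18.3 p [ 505.9 -273.7   69.1] yaw 79.45 z [-0.016 -0.005 -1.   ] F [-0.9  -0.6  -6.26] w 50.0
slid 38.1314489190479
```

View pics/side12.png

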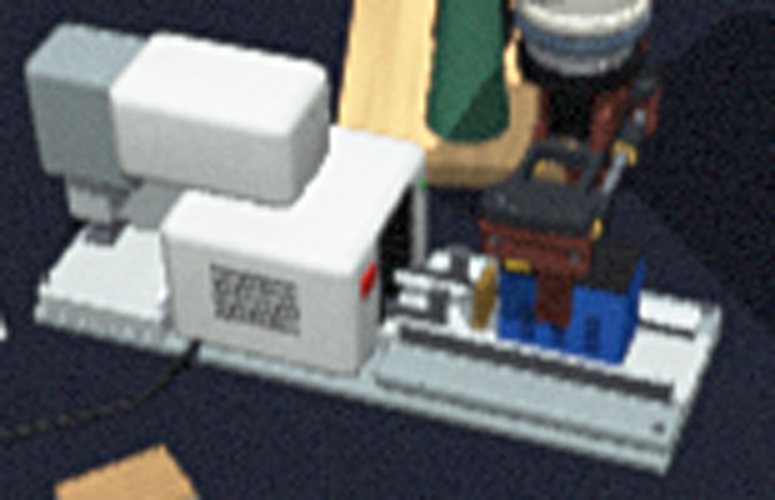

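Request:
{"api": "arm_command", "payload": {"increments": [[[0,0.2,0.05],0],[[0,0.2,0.05],0],[[0,0.2,0.03],0]]}}

```text
t: 18.65
ee_pos: [512.1, -274.8, 67.8]
orientation: [-2.411, -2.003, 0.024]
ft_force: [-0.7, -0.4, -5.3]
width: 50.0
```

Request:
{"api": "arm_command", "payload": {"increments": [[[0,0.2,0.03],0],[[0,0.2,0.02],0],[[0,0.2,0],0]]}}

```text
t: 18.95
ee_pos: [518.5, -276.0, 67.0]
orientation: [-2.411, -2.003, 0.024]
ft_force: [-0.7, -1.1, -5.3]
width: 49.7
```

```bash
python3 - <<'E'
from h import *
p,R=st(); print('slid',.9825*p[0]-.1865*p[1]-510)
E
```

```text
t 18.95 p [ 518.5 -276.    67. ] yaw 79.44 z [-0.016 -0.005 -1.   ] F [-0.7  -1.14 -5.26] w 49.7
slid 50.90799939745216
```

Request:
{"api": "arm_command", "payload": {"increments": [[[0,0.15,-0.01],0],[[0,0.15,-0.01],0],[[0,0.15,-0.01],0]]}}

```text
t: 19.25
ee_pos: [522.8, -276.8, 67.0]
orientation: [-2.41, -2.002, 0.026]
ft_force: [-1.5, -1.8, -5.9]
width: 50.2
```

Request:
{"api": "arm_command", "payload": {"increments": [[[0,0.15,-0.01],0],[[0,0.12,-0.02],0],[[0,0.12,-0.02],0]]}}

```text
t: 19.55
ee_pos: [526.3, -277.5, 67.2]
orientation: [-2.409, -2.002, 0.027]
ft_force: [-2.2, -1.5, -6.4]
width: 49.6
```

```bash
python3 - <<'E'
from h import *
p,R=st(); print('slid',.9825*p[0]-.1865*p[1]-510)
im=get_image("side")[50:150,175:330]; cv2.imwrite("pics/side13.png",cv2.resize(im,None,fx=5,fy=5,interpolation=cv2.INTER_CUBIC)[:,:,::-1])
E
```

```text
t 19.55 p [ 526.3 -277.5   67.2] yaw 79.44 z [-0.019 -0.004 -1.   ] F [-2.17 -1.46 -6.42] w 49.6
slid 58.85047774100883
```

View pics/side13.png

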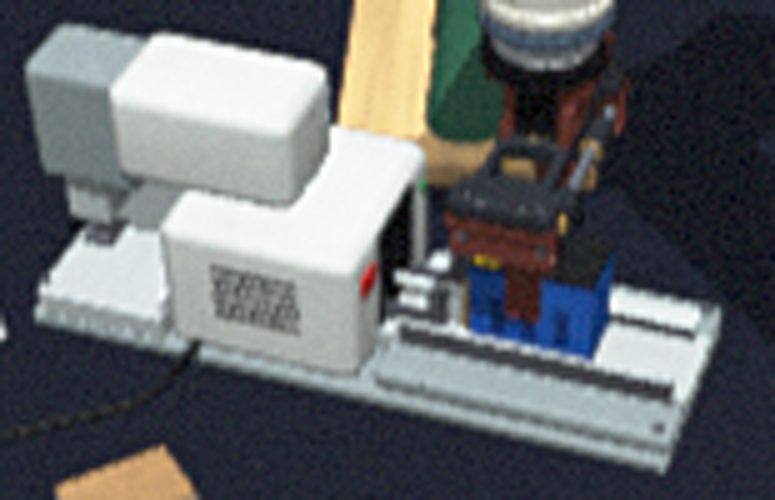

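Request:
{"api": "arm_command", "payload": {"increments": [[[0,0.1,0],0],[[0,0.1,0],0],[[0,0.1,0],0]]}}

```text
t: 19.9
ee_pos: [529.5, -278.1, 67.2]
orientation: [-2.409, -2.002, 0.027]
ft_force: [-1.8, -1.0, -5.5]
width: 50.2
```

Request:
{"api": "arm_command", "payload": {"increments": [[[0,0.1,0],0],[[0,0.1,0],0]]}}

```text
t: 20.1
ee_pos: [531.6, -278.5, 67.2]
orientation: [-2.409, -2.002, 0.027]
ft_force: [-2.0, -0.6, -4.9]
width: 49.6
```

Request:
{"api": "arm_command", "payload": {"increments": [[[0,0.08,0],0],[[0,0.08,0],0]]}}

```text
t: 20.3
ee_pos: [533.4, -278.9, 67.2]
orientation: [-2.409, -2.002, 0.027]
ft_force: [-1.7, -1.2, -4.8]
width: 49.8
```

Request:
{"api": "arm_command", "payload": {"increments": [[[0,0.06,0.0],0],[[0,0.06,0],0]]}}

```text
t: 20.5
ee_pos: [534.6, -279.1, 67.2]
orientation: [-2.409, -2.002, 0.027]
ft_force: [-2.3, -0.9, -4.9]
width: 50.1
```

Request:
{"api": "arm_command", "payload": {"increments": [[[0,0.06,0],0],[[0,0.06,0],0]]}}

```text
t: 20.7
ee_pos: [535.9, -279.4, 67.2]
orientation: [-2.409, -2.002, 0.027]
ft_force: [-2.3, -1.7, -4.9]
width: 50.1
```

Request:
{"api": "arm_command", "payload": {"increments": [[[0,0.06,0],0],[[0,0.06,0],0]]}}

```text
t: 20.9
ee_pos: [537.1, -279.6, 67.2]
orientation: [-2.409, -2.002, 0.027]
ft_force: [-2.2, -1.1, -5.7]
width: 49.9
```

Request:
{"api": "arm_command", "payload": {"increments": [[[0,0.06,0],0],[[0,0.06,0],0]]}}

```text
t: 21.1
ee_pos: [538.4, -279.8, 67.1]
orientation: [-2.409, -2.002, 0.027]
ft_force: [-2.3, -0.4, -5.2]
width: 49.6
```

Request:
{"api": "arm_command", "payload": {"increments": [[[0,0.06,0],0],[[0,0.06,0],0]]}}

```text
t: 21.3
ee_pos: [539.6, -280.1, 67.1]
orientation: [-2.409, -2.002, 0.027]
ft_force: [-1.5, -0.6, -5.2]
width: 49.7
```

Request:
{"api": "arm_command", "payload": {"increments": [[[0,0.06,0],0],[[0,0.06,0],0]]}}

```text
t: 21.5
ee_pos: [540.8, -280.3, 67.1]
orientation: [-2.409, -2.001, 0.027]
ft_force: [-1.9, -1.5, -4.8]
width: 50.1
```

```bash
python3 - <<'E'
from h import *
p,R=st(); print('slid',.9825*p[0]-.1865*p[1]-510)
im=get_image("side")[50:150,175:330]; cv2.imwrite("pics/side14.png",cv2.resize(im,None,fx=5,fy=5,interpolation=cv2.INTER_CUBIC)[:,:,::-1])
E
```

```text
t 21.5 p [ 540.8 -280.3   67.1] yaw 79.44 z [-0.019 -0.004 -1.   ] F [-1.86 -1.47 -4.82] w 50.1
slid 73.61247170096419
```

View pics/side14.png

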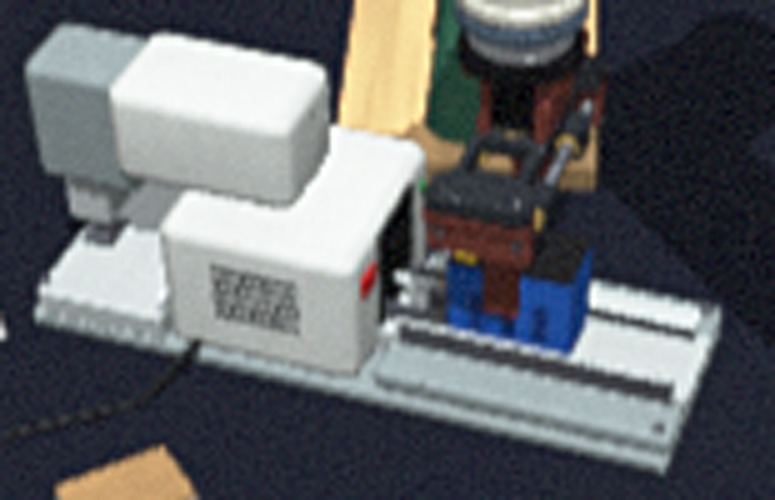

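Request:
{"api": "arm_command", "payload": {"increments": [[[0,0.06,0],0],[[0,0.06,0],0]]}}

```text
t: 21.75
ee_pos: [542.1, -280.5, 67.0]
orientation: [-2.409, -2.001, 0.027]
ft_force: [-2.2, -1.5, -4.9]
width: 49.9
```

Request:
{"api": "arm_command", "payload": {"increments": [[[0,0.06,0],0],[[0,0.06,0],0]]}}

```text
t: 21.95
ee_pos: [543.1, -280.7, 67.0]
orientation: [-2.409, -2.001, 0.028]
ft_force: [-4.6, -1.9, -3.3]
width: 49.9
```

Request:
{"api": "arm_command", "payload": {"increments": [[[0,0.06,0],0],[[0,0.06,0],0]]}}

```text
t: 22.15
ee_pos: [543.2, -280.7, 67.0]
orientation: [-2.407, -1.999, 0.03]
ft_force: [-5.3, -1.4, -1.3]
width: 49.7
```

Request:
{"api": "arm_command", "payload": {"increments": [[[0,0.06,0],0],[[0,0.06,0],0]]}}

```text
t: 22.35
ee_pos: [543.2, -280.7, 67.0]
orientation: [-2.406, -1.998, 0.032]
ft_force: [-5.5, -1.1, -3.3]
width: 49.7
```

Request:
{"api": "arm_command", "payload": {"increments": [[[0,0.04,0.04],0]]}}

```text
t: 22.45
ee_pos: [543.1, -280.7, 66.9]
orientation: [-2.405, -1.997, 0.033]
ft_force: [-6.2, 0.2, 3.1]
width: 49.6
```

Request:
{"api": "arm_command", "payload": {"increments": [[[0,0.04,0.04],0]]}}

```text
t: 22.55
ee_pos: [543.1, -280.8, 67.0]
orientation: [-2.405, -1.996, 0.033]
ft_force: [-6.1, 0.1, 1.8]
width: 49.8
```

```bash
python3 - <<'E'
from h import *
p,R=st(); print('slid',.9825*p[0]-.1865*p[1]-510)
E
```

```text
t 22.55 p [ 543.1 -280.8   67. ] yaw 79.39 z [-0.027 -0.002 -1.   ] F [-6.08  0.13  1.79] w 49.8
slid 75.97538102444992
```

Against the stop (~6 N) and borne on the bed. Release, then re-check.

Request:
{"api": "arm_command", "payload": {"increments": [[[0,0,0],0],[[0,0,0],0],[[0,0,0],0]], "gripper": 0.75}}

```text
t: 22.85
ee_pos: [546.6, -281.6, 69.2]
orientation: [-2.41, -2.0, 0.027]
ft_force: [0.1, 0.1, 0.6]
width: 65.5
```

```bash
python3 - <<'E'
from h import *
p,R=st()
im=get_image("side")[50:150,175:330]; cv2.imwrite("pics/side15.png",cv2.resize(im,None,fx=5,fy=5,interpolation=cv2.INTER_CUBIC)[:,:,::-1])
wsnap("pics/w15.png")
E
```

```text
t 22.85 p [ 546.6 -281.6   69.2] yaw 79.38 z [-0.019 -0.004 -1.   ] F [0.09 0.07 0.56] w 65.5
```

View pics/side15.png

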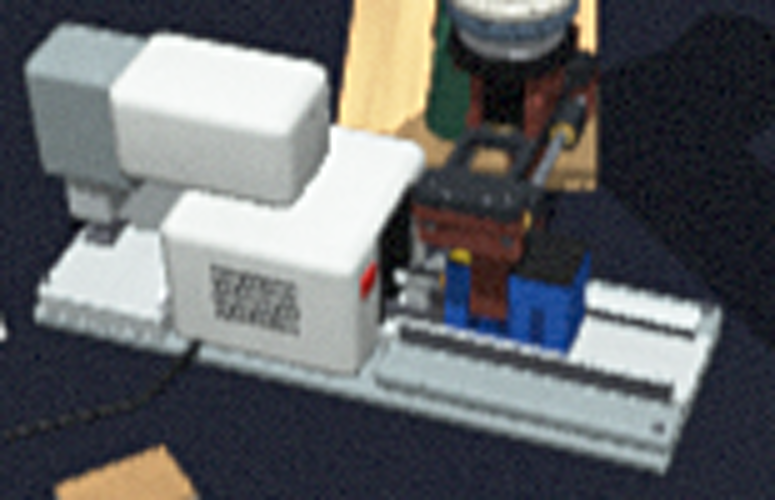

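View pics/w15.png

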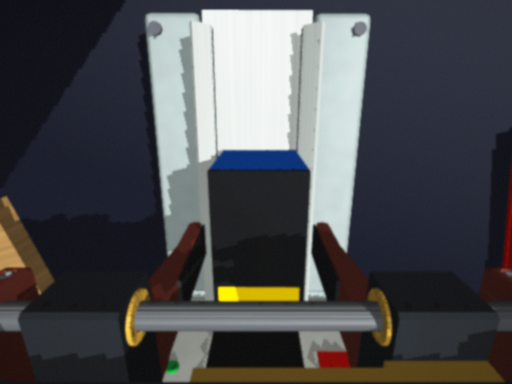

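Request:
{"api": "arm_command", "payload": {"increments": [[[0,-0.1,0.1],0],[[0,0,0],0],[[0,0,0],0],[[0,0,0],0]], "gripper": 0}}

```text
t: 23.35
ee_pos: [545.9, -281.3, 68.4]
orientation: [-2.411, -2.0, 0.027]
ft_force: [-0.2, 0.4, 0.4]
width: 50.1
```

Request:
{"api": "arm_command", "payload": {"increments": [[[0,0.05,0],0],[[0,0.05,0],0]]}}

```text
t: 23.55
ee_pos: [545.9, -281.3, 68.3]
orientation: [-2.409, -1.999, 0.028]
ft_force: [-3.0, -0.4, 2.7]
width: 50.3
```

Request:
{"api": "arm_command", "payload": {"increments": [[[0,0.05,0],0],[[0,0.05,0],0]]}}

```text
t: 23.75
ee_pos: [546.0, -281.3, 68.4]
orientation: [-2.408, -1.998, 0.03]
ft_force: [-4.1, 0.2, 4.9]
width: 49.6
```

Request:
{"api": "arm_command", "payload": {"increments": [[[0,0.06,-0.05],0]]}}

```text
t: 23.85
ee_pos: [546.1, -281.3, 68.5]
orientation: [-2.407, -1.997, 0.031]
ft_force: [-2.2, 0.1, -3.2]
width: 49.7
```

Request:
{"api": "arm_command", "payload": {"increments": [[[0,0.07,-0.03],0]]}}

```text
t: 23.95
ee_pos: [546.2, -281.3, 68.5]
orientation: [-2.406, -1.997, 0.032]
ft_force: [-5.8, 0.2, 2.7]
width: 49.7
```

Request:
{"api": "arm_command", "payload": {"increments": [[[0,0.07,0],0]]}}

```text
t: 24.05
ee_pos: [546.2, -281.3, 68.5]
orientation: [-2.405, -1.996, 0.034]
ft_force: [-7.0, 0.7, 7.1]
width: 50.0
```

Request:
{"api": "arm_command", "payload": {"increments": [[[0,0,0],0],[[0,0,0],0],[[0,0,0],0],[[0,0,0],0],[[0,0,0],0]], "gripper": 1}}

```text
t: 24.55
ee_pos: [549.0, -282.0, 68.8]
orientation: [-2.409, -1.999, 0.029]
ft_force: [0.3, 0.3, -1.5]
width: 85.5
```

Request:
{"api": "arm_command", "payload": {"increments": [[[0,0,-1],0],[[0,0,-3],0],[[0,0,-4],0],[[0,0,-4],0],[[0,0,0],0]]}}

```text
t: 25.05
ee_pos: [551.6, -281.3, 194.2]
orientation: [-2.407, -1.998, 0.03]
ft_force: [1.4, 0.4, 0.2]
width: 87.8
```

```bash
python3 - <<'E'
from h import *
to(425,54,190,82)
im=get_image("side")[50:150,175:330]; cv2.imwrite("pics/side16.png",cv2.resize(im,None,fx=5,fy=5,interpolation=cv2.INTER_CUBIC)[:,:,::-1])
wsnap("pics/w16.png")
E
```

```text
t 25.05 p [ 551.6 -281.3  194.2] yaw 79.4 z [-0.023 -0.002 -1.   ] F [1.39 0.35 0.22] w 87.8
shift cm [ 30.63 -18.61   0.63] turn -2.6
```

View pics/side16.png

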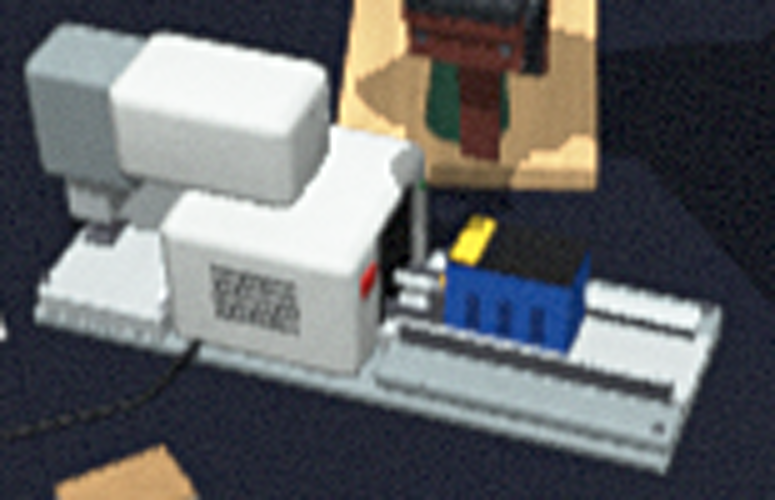

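View pics/w16.png

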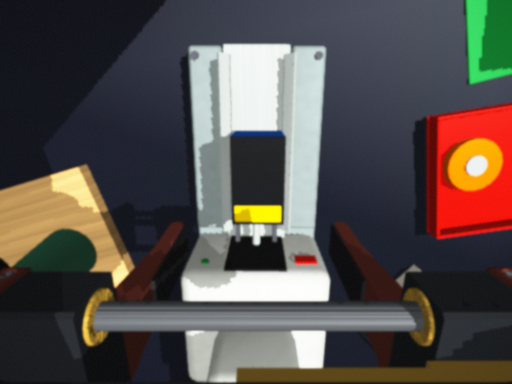

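Request:
{"api": "arm_command", "payload": {"increments": [[[2,-0.6,0],-4],[[3.8,-2.1,0],0],[[3.8,-2.1,0],0],[[3.8,-2.1,0],0],[[3.8,-2.1,0],0],[[3.8,-2.1,0],0],[[3.8,-2.1,0],0],[[3,-1.6,1],0],[[2,-1,2],0],[[1,-0.5,2],0],[[0,0,0],0]]}}

```text
t: 26.25
ee_pos: [405.5, 56.2, 131.5]
orientation: [-2.318, -2.065, 0.055]
ft_force: [-0.6, -0.3, 0.2]
width: 88.1
```

```bash
python3 - <<'E'
from h import *
to(433,54,130,83.4)
f="pics/w17.png"; im=wsnap(f); H=hsv(im)
ye=cv2.inRange(H,(25,150,120),(33,255,255))
for c in blobs(ye,100): print('yel',cv2.boundingRect(c),cv2.minAreaRect(wray(f,c[:,0],69)[:,:2].astype(np.float32)))
lid=(cv2.inRange(H,(0,0,0),(180,90,85))|ye)
lid[:, :]=cv2.morphologyEx(lid,cv2.MORPH_OPEN,np.ones((3,3)))
for c in blobs(lid,800)[:6]: print(cv2.boundingRect(c),cv2.minAreaRect(wray(f,c[:,0],69)[:,:2].astype(np.float32)))
E
```

```text
t 26.25 p [405.5  56.2 131.5] yaw 83.4 z [-0.051  0.003 -0.999] F [-0.65 -0.25  0.21] w 88.1
shift cm [0.1  2.76 0.01] turn -0.0
yel (425, 58, 72, 67) ((332.4251403808594, 217.0204620361328), (51.02167892456055, 47.20158767700195), 65.83592224121094)
yel (181, 332, 51, 36) ((540.9602661132812, -8.457818984985352), (47.75727081298828, 40.248252868652344), 83.52132415771484)
yel (237, 260, 52, 20) ((462.53826904296875, 54.24359893798828), (44.90918731689453, 18.541561126708984), 83.4795913696289)
(0, 0, 512, 384) ((418.208740234375, 30.140472412109375), (458.731689453125, 333.7193298339844), 83.3167495727539)
(109, 190, 309, 117) ((444.57470703125, 57.17742919921875), (278.8042907714844, 107.99706268310547), 83.044189453125)
(390, 272, 122, 95) ((535.5103149414062, 226.28594970703125), (115.38032531738281, 100.74394226074219), 84.3115234375)
(181, 332, 51, 36) ((540.9602661132812, -8.457818984985352), (47.75727081298828, 40.248252868652344), 83.52132415771484)
```

View pics/w17.png

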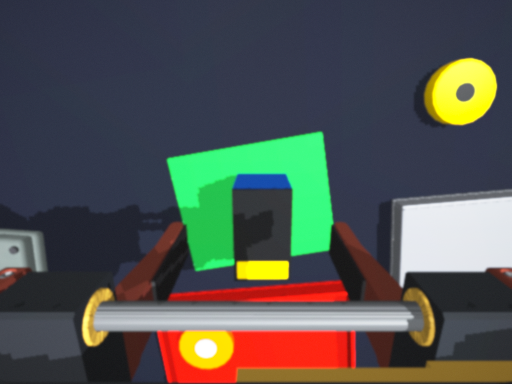

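Request:
{"api": "arm_command", "payload": {"increments": [[[0.2,1.4,0],0],[[0.2,1.4,1],0],[[0,0,1.5],0],[[0,0,0],0]]}}

```text
t: 26.7
ee_pos: [440.8, 54.2, 107.5]
orientation: [-2.325, -2.065, 0.047]
ft_force: [-0.3, 0.3, 0.5]
width: 87.6
```

```bash
python3 - <<'E'
from h import *
to(432,57.5,39,83.4); wsnap("pics/w18.png")
E
```

```text
t 26.7 p [440.8  54.2 107.5] yaw 83.22 z [-0.044  0.004 -0.999] F [-0.31  0.35  0.49] w 87.6
shift cm [ 0.23 -0.62  6.89] turn -0.18
```

View pics/w18.png

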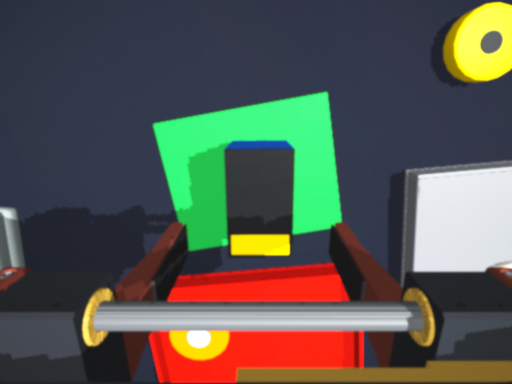

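Request:
{"api": "arm_command", "payload": {"increments": [[[0.2,-0.5,2.0],0],[[0,0,2.2],0],[[0,0,1.8],0],[[0,0,0.7],0],[[0,0,0],0]]}}

```text
t: 27.25
ee_pos: [442.0, 55.3, 44.6]
orientation: [-2.335, -2.065, 0.031]
ft_force: [0.9, -0.6, 1.0]
width: 87.8
```

```bash
python3 - <<'E'
from h import *
to(432,57.5,39,83.4)
E
```

```text
t 27.25 p [442.   55.3  44.6] yaw 82.98 z [-0.031  0.005 -1.   ] F [ 0.94 -0.62  0.98] w 87.8
shift cm [ 0.09 -1.01  0.59] turn -0.42
```

Request:
{"api": "arm_command", "payload": {"increments": [[[0.1,-0.8,0.5],0],[[0,-0.2,0.2],0],[[0,0,0],0],[[0,0,0],0],[[0,0,0],0],[[0,0,0],0],[[0,0,0],0]], "gripper": 0}}

```text
t: 27.95
ee_pos: [433.4, 57.7, 40.4]
orientation: [-2.338, -2.067, 0.025]
ft_force: [-0.5, -0.5, -2.1]
width: 50.2
```

```bash
python3 - <<'E'
from h import *
st()
E
```

```text
t 27.95 p [433.4  57.7  40.4] yaw 82.96 z [-0.026  0.005 -1.   ] F [-0.53 -0.49 -2.06] w 50.2
```

Request:
{"api": "arm_command", "payload": {"increments": [[[0,0,-1],0],[[0,0,-2],0],[[0,0,-3],0],[[0,0,-2],0],[[0,0,0],0]]}}

```text
t: 28.45
ee_pos: [434.7, 57.1, 124.2]
orientation: [-2.336, -2.066, 0.029]
ft_force: [-0.0, 0.7, -1.7]
width: 49.5
```

```bash
python3 - <<'E'
from h import *
to(598,92,80,88)
E
```

```text
t 28.45 p [434.7  57.1 124.2] yaw 82.96 z [-0.029  0.005 -1.   ] F [-0.02  0.69 -1.73] w 49.5
shift cm [ 5.46 15.91  3.96] turn -5.04
```

Request:
{"api": "arm_command", "payload": {"increments": [[[0.5,1.2,0],0],[[0.9,2.6,0],0],[[1,3,0],0],[[1,3,0],0],[[0.9,2.6,0],0],[[0.7,2,0.5],0],[[0.4,1.2,1.2],0],[[0,0,1],0],[[0,0,0],0]]}}

```text
t: 29.35
ee_pos: [601.7, 94.4, 80.4]
orientation: [-2.332, -2.062, 0.04]
ft_force: [-0.7, -0.7, -2.0]
width: 50.0
```

```bash
python3 - <<'E'
from h import *
to(598,92,52,83); wsnap("pics/w19.png")
im=get_image("side")[100:260,160:360]; cv2.imwrite("pics/side19.png",cv2.resize(im,None,fx=3.5,fy=3.5,interpolation=cv2.INTER_CUBIC)[:,:,::-1])
E
```

```text
t 29.35 p [601.7  94.4  80.4] yaw 82.95 z [-0.038  0.004 -0.999] F [-0.66 -0.69 -2.  ] w 50.0
shift cm [-0.28 -0.22  2.85] turn -0.05
```

View pics/w19.png

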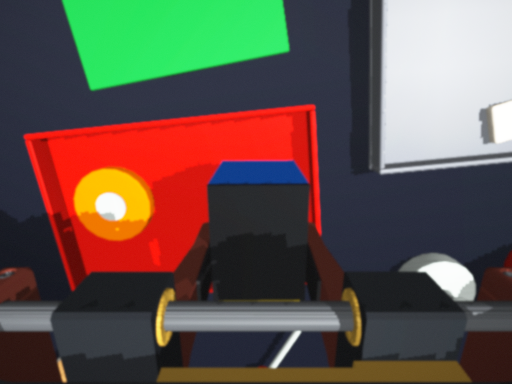

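View pics/side19.png

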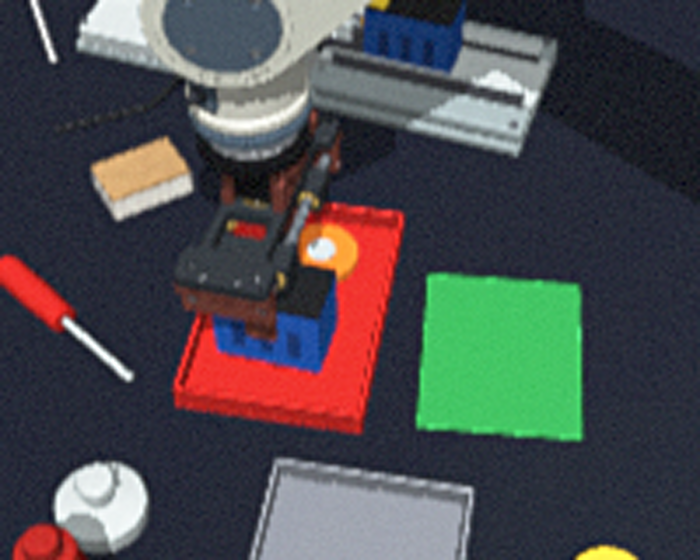

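Request:
{"api": "arm_command", "payload": {"increments": [[[-0.6,-0.5,1],0],[[-0.2,0,1],0],[[0,0,0.5],0],[[0,0,0.3],0]]}}

```text
t: 29.85
ee_pos: [593.3, 86.0, 53.6]
orientation: [-2.334, -2.062, 0.037]
ft_force: [-0.3, 0.3, -1.7]
width: 49.7
```

Request:
{"api": "arm_command", "payload": {"increments": [[[0,0,0.2],0],[[0,0,0.15],0]]}}

```text
t: 30.05
ee_pos: [593.0, 86.0, 49.7]
orientation: [-2.334, -2.062, 0.037]
ft_force: [0.6, 0.3, -1.3]
width: 49.6
```

Request:
{"api": "arm_command", "payload": {"increments": [[[0,0,0.2],0],[[0,0,0.2],0],[[0,0,0.1],0]]}}

```text
t: 30.35
ee_pos: [593.5, 86.2, 44.8]
orientation: [-2.335, -2.062, 0.035]
ft_force: [1.2, 0.4, -1.7]
width: 50.1
```

Request:
{"api": "arm_command", "payload": {"increments": [[[0,0,0.1],0],[[0,0,0.1],0]]}}

```text
t: 30.55
ee_pos: [593.6, 86.3, 42.7]
orientation: [-2.335, -2.063, 0.035]
ft_force: [-0.3, -0.7, -2.9]
width: 49.9
```

Request:
{"api": "arm_command", "payload": {"increments": [[[0,0,0.08],0]]}}

```text
t: 30.65
ee_pos: [593.6, 86.3, 41.9]
orientation: [-2.335, -2.063, 0.035]
ft_force: [-0.1, 0.4, -2.4]
width: 49.7
```

Request:
{"api": "arm_command", "payload": {"increments": [[[0,0,0.06],0]]}}

```text
t: 30.75
ee_pos: [593.5, 86.4, 41.5]
orientation: [-2.335, -2.063, 0.035]
ft_force: [-2.9, 0.1, 6.3]
width: 50.0
```

Request:
{"api": "arm_command", "payload": {"increments": [[[0,0,0.06],0]]}}

```text
t: 30.85
ee_pos: [593.5, 86.4, 41.5]
orientation: [-2.335, -2.063, 0.035]
ft_force: [-3.9, -0.9, 8.1]
width: 50.1
```

Standing on the tray floor (8 N). Release and rise.

Request:
{"api": "arm_command", "payload": {"increments": [[[0,0,0],0],[[0,0,0],0],[[0,0,0],0],[[0,0,0],0],[[0,0,0],0]], "gripper": 1}}

```text
t: 31.35
ee_pos: [594.7, 86.5, 42.3]
orientation: [-2.336, -2.064, 0.032]
ft_force: [0.6, -0.2, 0.1]
width: 85.5
```

Request:
{"api": "arm_command", "payload": {"increments": [[[0,0,-0.8],0],[[0,0,-2],0],[[0,0,-4],0],[[0,0,-4],0],[[0,0,-4],0],[[1,1.5,-3],0],[[0,0,0],0],[[0,0,0],0]]}}

```text
t: 32.15
ee_pos: [616.0, 93.6, 228.9]
orientation: [-2.335, -2.063, 0.034]
ft_force: [0.1, 0.0, -0.4]
width: 87.6
```

```bash
python3 - <<'E'
from h import *
st(); f="pics/w20.png"; im=wsnap(f); H=hsv(im)
for c in blobs(cv2.inRange(H,(25,150,120),(33,255,255)),100): print('yel',cv2.boundingRect(c),cv2.minAreaRect(wray(f,c[:,0],70)[:,:2].astype(np.float32)))
im=get_image("side")[40:340,140:370]; cv2.imwrite("pics/side20.png",cv2.resize(im,None,fx=2,fy=2,interpolation=cv2.INTER_CUBIC)[:,:,::-1])
im=get_image("scene")[80:300,70:420]; cv2.imwrite("pics/scene20.png",cv2.resize(im,None,fx=2.2,fy=2.2,interpolation=cv2.INTER_CUBIC)[:,:,::-1])
st()
E
```

```text
t 32.15 p [616.   93.6 228.9] yaw 82.91 z [-0.033  0.005 -0.999] F [ 0.1  0.  -0.4] w 87.6
yel (230, 178, 40, 15) ((622.4814453125, 83.72811889648438), (45.0975456237793, 16.666091918945312), 82.8845443725586)
t 32.3 p [615.4  93.4 227.4] yaw 82.9 z [-0.035  0.005 -0.999] F [ 0.38  0.62 -0.38] w 87.4
```

View pics/w20.png

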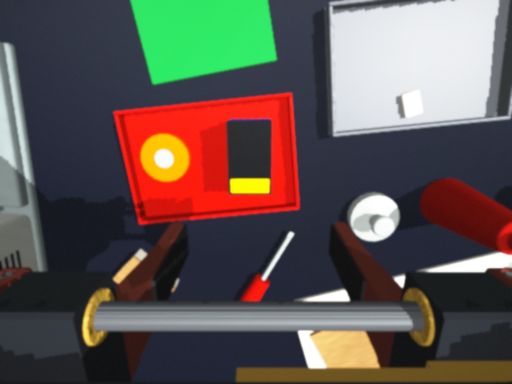

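View pics/side20.png

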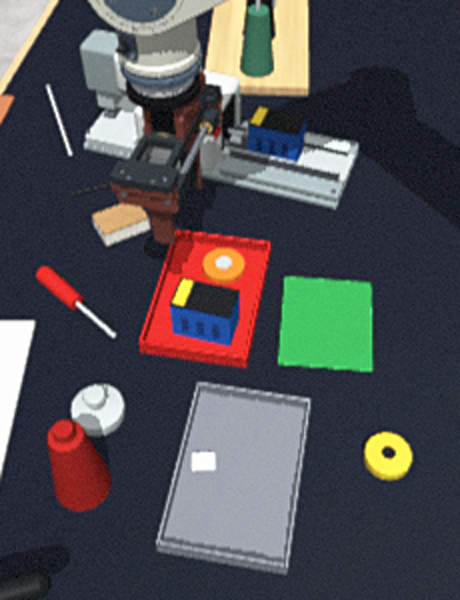

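View pics/scene20.png

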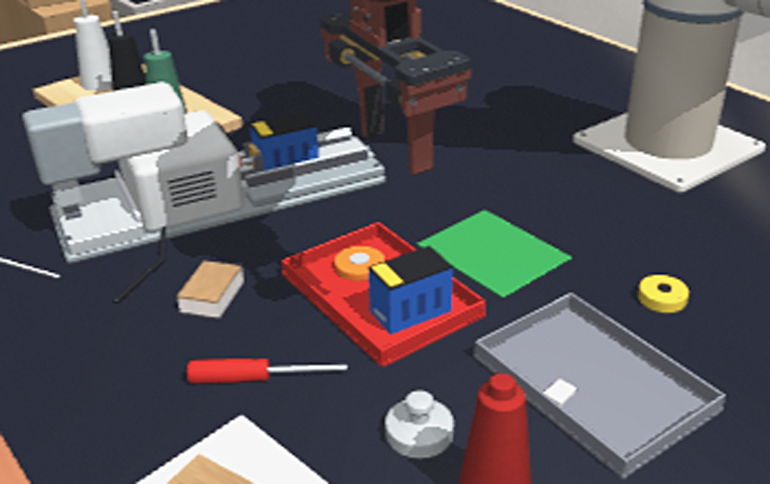

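```bash
python3 - <<'E'
from h import *
im=get_image("scene")
b=load("pics/scene0.png")[130:175,165:235]; a=im[130:175,165:235]
cv2.imwrite("pics/cmp.png",cv2.resize(np.vstack([b,a]),None,fx=6,fy=6,interpolation=cv2.INTER_CUBIC)[:,:,::-1])
E
```

```text
(no output)
```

View pics/cmp.png

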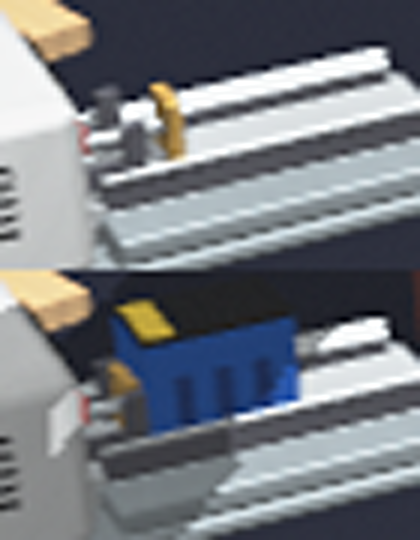

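```bash
python3 -c "
from h import *
st(); print(close_job())"
```

```text
t 32.35 p [615.1  93.4 227. ] yaw 82.9 z [-0.036  0.004 -0.999] F [-0.22 -0.02 -0.36] w 88.0
the job is handed in; nothing more can be done
None
```

I handed the job in at 32.35 s. The heavier cassette is loaded in the stapler and the lighter one is standing in the red tray.

- **Weighing:** I stood the first cassette on the green mat; it weighed about 2.2 N. I then lifted the second about 10 cm; it weighed about 5.4 N, so the second is the full one.
- **Loading:** I set the heavier cassette in the bay and slid it forward until it stopped dead, at about 76 mm of travel with about 6 N of push. After letting go, I gripped it again and pushed with up to 7 N. It did not move, so it is against the solid stop.
- **Last camera checks:**
  - The feed plate has moved back about 25 mm and the stop posts touch the nose.
  - The lighter cassette stands upright in the red tray, about -5 mm in x and +46 mm in y from its centre.
  - The other things look unmoved by eye, and the open gripper is clear of everything.
- **What went less well:**
  - My first fix on the stapler's sideways position, from the fixed cameras, was about 7 mm off the wrist camera's. I used the wrist view, which also showed the cassette centred between the rails.
  - The tool's tilt drifted by up to 0.05 rad during moves. Both cassettes look flat and upright in the final pictures, but I did not measure their tilt.
  - I pressed the first cassette onto the mat with about 41 N, harder than intended, with no visible effect.
  - My highest estimate of the force on the stapler bed was about 17 N (limit 25 N).

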